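Clamp the spice tins in the shaker and set it going

ROBOT

A 6-joint arm with a two-finger parallel gripper is mounted at the origin on the work surface. World frame = base frame: x ahead of the robot, y to its left, z up, the work surface at z = 0. Lengths are in m, angles in rad, forces in N, time in s.
With the tool pointing down it reaches from about 0.25 to 0.725 m from the base axis. Payload 4 kg.
Tool frame: the origin (TCP) lies midway between the tips of the shut fingers; the grasp point (between the pads) lies 19 mm behind it; z points along the fingers, x is the direction in which the jaws open and shut, and the axes are right-handed (so a half turn about z gives the same grasp; the last joint's range is limited). The gripper opens to 85 mm and grips with 20 to 120 N. Pads are 22 mm wide; open, the fingers measure 114 mm over their backs; the gripper's body (76 mm by 85 mm) begins 54 mm behind the grasp point. The pads swing forward as they close: fully open they stand 13 mm farther back than shut.
Start: joints at [-1.27, 0.241, 0.005, 1.335, 0, 1.571], TCP at [0.148, -0.478, 0.209] pointing down, gripper open.
Joint ranges: [-2.72, 2.72], [-1.05, 1.87], [-1.09, 1.28], [-1.99, 2.15], [-1.42, 1.44], [-3.14, 3.14]. Speed limits (rad/s): [2.79, 2.79, 3.14, 3.14, 3.14, 3.14].

INTERFACE

Orientations are given as a rotation vector (axis times angle).
In Python, from bench import * gives the robot as it stands.
- The arm moves only by the shell command python3 -m creep 'ROWS' [FORCE]. ROWS is JSON, a list of rows, each a list of 5 numbers: the shift along the tool's x, y, z in m, then the turn about the tool's z in degrees, then the closure, from 0 (fully open) to 1 (shut). A call has 1 to 8 rows; each row is the pose to reach, as a shift and turn from the pose commanded when the call began, along the tool's axes at that moment; what a row does not reach only later rows make up. A row lasts 1/12 s, in which the tool goes at most 41.7 mm and 7.16 degrees, less where a joint would pass 70% of its speed; a pose out of reach is approached as far as the arm can. A call with a gripper value outside its range is refused whole. The fingers move at their own pace and stop on an object; FORCE is the grip in N (left out, the last holds). Time passes only in rows, so rows that repeat a pose let the fingers close. It gives the time, the measured TCP pose, the force and the opening at its end, in the units of the state.
- get_state(): the state, without advancing time (a new reading comes with each control period).
- grab_frame(name): name is "scene" or "top" or "wrist"; returns a dict with "color" (400x640x3 uint8, red, green, blue), "fov_y" (degrees; the focal length in pixels is half the picture's height over the tangent of half this angle, whatever the lens; pixels are square), "cx", "cy" (the principal point, pixels), "k1" (the pictures are not rectified: a ray, as slopes to the right and down, at radius r is drawn at 1 + k1 r^2 times it, then the intrinsics apply), "R" (3x3) and "t" (3): a world point X has camera coordinates R X + t. Camera axes: x right, y down, z forward; pixel columns grow to the right and rows downward; lengths in m; the calibration is good to about 2 mm. A picture is of the moment at which its call begins. There is no depth.
- job_done(): hands the job in, once; it reports no verdict.
The state is a dict: "clock": time; "q": joint angles; "joint_velocities": joint speeds; "effort": joint torques, N m; "ee_pos": TCP position; "tcp_rot": TCP orientation; "force": force on the tool from outside, world axes, zero at the start; "wrist_torque": the same for the moment, N m; "finger_gap": finger opening in m.
Only numpy, scipy, OpenCV 4.12 (cv2) and the standard library are available. Lean on these libraries where they do the work, as an engineer would, in place of code of your own. Each camera call takes 0.05 s, during which the arm holds its last target.

TASK

Get the tin shaker ready and start it on the middle setting: lift the owl out of the cradle and stand it on the cork coaster, then stand every latch-top tin upright in the cradle in one row (slide the jaw back if it is in the way), and slide the jaw shut until it presses the whole row snugly, but gently, against the fixed stop. Only then push the selector knob down from off, turn it clockwise to the middle mark (the single bar), and let it spring fully up again there. Leave everything else on the counter where it is.

Things in the scene. Friction and masses are not known exactly. Their poses are not given: they have to be found in the camera images.
- cradle (a point): middle of the floor of the tin shaker's cradle, 30 mm above the counter. Axes: x to the far side, y along the machine, z up. Shaker: white, fixed, 118 mm (x) by 420 mm (y). The cradle is a trough along y, 58 mm wide between 10 mm thick rails that rise 14 mm above its floor, from the fixed stop (y = +115 mm) to the sliding jaw (y = -120 mm when fully open); room for four tins
- stop_face (a point): middle of the fixed stop's rubber face, at cradle y = +115 mm, 18 mm above the cradle floor; the stop is an aluminium plate 66 mm wide, 10 mm thick, top 36 mm above the cradle floor. Same axes as the cradle; the tins lie on its -y side
- stop: the same fixed stop plate; origin at the middle of its foot on the cradle floor, at cradle y = +120 mm
- jaw_face (a point): middle of the jaw's rubber pressing face, 18 mm above the cradle floor, same axes as the cradle; tins lie on its +y side
- jaw: the sliding jaw; origin on the cradle floor under its pressing face (a plate 54 mm wide, 12 mm thick, top 36 mm above the cradle floor), axes as the cradle. It slides stiffly along y (about 4 N, up to 9 N with a row of tins, so press to 12 to 20 N at the handle) and stays where it is left: from y = -120 mm (fully open) to +40 mm in the cradle frame
- jaw_grip (a point): grip point on the jaw's upright black handle, 10 mm below its top, 64 mm above the cradle floor, 52 mm behind (-y of) the jaw face; handle 14 mm thick along the cradle's y, 34 mm wide along x, standing 60 mm free above a low sled, free on both y sides
- knob_grip (a point): on the selector knob's axis, 6 mm below the top of its grip bar, 91 mm above the counter when up; moves and turns with the knob. Knob at cradle y = +168 mm: disc 54 mm diameter, its top 73 mm above the counter when up, carrying a bar 46 mm long (this frame's x), 13 mm wide (y), 24 mm high. A white line at the bar's -x end points at the mark
- press (a joint): how far the selector knob is pushed down, m: 0 fully up, 0.008 fully down; a spring lifts it (3 N at the top, 7 N at the bottom). It turns only when pushed down more than 5 mm and comes fully up only in one of its notches; between notches it stays caught about 4.5 mm down
- turn (a joint): turn of the selector, rad, clockwise seen from above: 0 off (round dot, line to the cradle's -x side), 0.8 middle (single bar), 1.6 fast (double bar); each notch is about 0.12 rad wide either way
- owl: white ceramic owl, 40 mm diameter, 57 mm tall with its ears; origin at the middle of its underside, z up; it starts standing in the cradle
- coaster: round cork coaster fixed on the counter, 90 mm diameter, 6 mm thick; origin at the middle of its underside
- tin1: small round steel tin with a toggle latch on its side and a flat lid, 52 mm diameter, 50 mm tall, latch within the diameter; origin at the middle of its underside, z up. Two to four such tins are on the counter; None if absent
- tin2: small round steel tin with a toggle latch on its side and a flat lid, 52 mm diameter, 50 mm tall, latch within the diameter; origin at the middle of its underside, z up. Two to four such tins are on the counter; None if absent
- tin3: small round steel tin with a toggle latch on its side and a flat lid, 52 mm diameter, 50 mm tall, latch within the diameter; origin at the middle of its underside, z up. Two to four such tins are on the counter; None if absent
- tin4: small round steel tin with a toggle latch on its side and a flat lid, 52 mm diameter, 50 mm tall, latch within the diameter; origin at the middle of its underside, z up. Two to four such tins are on the counter; None if absent
- opener: red bottle opener lying flat, 130 mm long, 8 mm thick; leave it
- spatula: spatula lying on the counter, 200 mm long; leave it
- mug: mug, 80 mm diameter, 90 mm tall; leave it
- mill: wooden pepper mill, 54 mm diameter, 130 mm tall; leave it
- can: food can, 66 mm diameter, 75 mm tall; it has no latch and stays where it is
Things that resemble listed ones, but are neither listed nor needed, are in the scene too. Leave any orange or yellow look-alike of the tin3 alone.

How it is judged:
By the outcome, as a careful person would: the job done as asked, in the order asked, and still so for the second after the job is handed in, with the robot touching nothing.
Of tin1, tin2, tin3, tin4 only 2 to 4 are there at a start; the rules pass over those that are not, and their reading is None.
At some moment in a run one of tin1, tin2, tin3, tin4 may be knocked a few centimetres aside while the robot is not near it.
It also fails if it takes over 208 s, if anything falls off the work surface, if the arm or the gripper's body presses on something with over 40 N, if the wrist force passes 120 N, or if a joint passes its speed limit or range.

## Working session

There is one attempt and no reset: what is moved stays moved. The work goes in short steps, Python scripts to look and compute and a shell command to move; the robot and the scene stay as the last step left them, time stands still between calls to the robot, and variables do not carry over. Pictures are saved under pics/ and viewed, and the job is handed in when it is done.

```bash
ls; mkdir -p pics; cat > h.py <<'E'
from bench import *
import numpy as np, cv2
from scipy.spatial.transform import Rotation as Rn
def snap(cam,name=None):
    f=grab_frame(cam)
    if name: cv2.imwrite(f'pics/{name}.png',f['color'][:,:,::-1])
    return f
def K(f):
    fl=200/np.tan(np.radians(f['fov_y'])/2); return fl
def ray(f,u,v):
    fl=K(f); d=np.array([(u-f['cx'])/fl,(v-f['cy'])/fl]); p=d.copy()
    for _ in range(30): p=d/(1+f['k1']*(p@p))
    R=np.array(f['R']);t=np.array(f['t'])
    return -R.T@t, R.T@np.array([p[0],p[1],1])
def onz(f,u,v,z):
    o,d=ray(f,u,v); return o+d*(z-o[2])/d[2]
def proj(f,X):
    c=np.array(f['R'])@np.asarray(X,float)+np.array(f['t']); s=c[:2]/c[2]
    s=s*(1+f['k1']*(s@s)); return K(f)*s+[f['cx'],f['cy']]
def tool(): 
    s=get_state(); return np.array(s['ee_pos']),Rn.from_rotvec(s['tcp_rot']).as_matrix()
E
python3 - <<'E'
from h import *
for c in ['scene','top','wrist']:
    f=snap(c,c+'0'); print(c,f['fov_y'],f['cx'],f['cy'],f['k1'],np.round(f['R'],3).tolist(),np.round(f['t'],3))
s=get_state();print(s); print(tool()[1].round(3))
E
```

```text
pics
scene 51.55704637043694 319.0713341474774 195.14185157395022 -0.06336014054219924 [[0.348, 0.938, -0.001], [0.568, -0.211, -0.796], [-0.746, 0.277, -0.606]] [-0.24  -0.262  1.538]
top 49.2032970320389 323.5843768585112 193.24938390927636 0.03632624383462925 [[-0.011, -1.0, 0.023], [-0.995, 0.008, -0.099], [0.099, -0.024, -0.995]] [0.011 0.616 1.352]
wrist 68.29218233559679 322.42943601739114 197.82832379617577 -0.05408002507758102 [[0.295, -0.955, -0.003], [-0.923, -0.286, 0.257], [-0.246, -0.073, -0.966]] [-0.498 -0.033  0.38 ]
{'clock': 0.15, 'q': array([-1.27000357e+00,  2.41216251e-01,  4.04149302e-03,  1.33520346e+00,
        3.15711813e-05,  1.57076746e+00]), 'joint_velocities': array([ 0.0003675 , -0.00197077,  0.00467276, -0.00199886,  0.00058503,
        0.00027288]), 'effort': array([-8.48266118e-04, -3.72635078e+01,  2.52638716e+01,  1.24168728e-02,
       -6.10054803e-05,  2.71320630e-05]), 'ee_pos': array([ 0.14799708, -0.47705963,  0.2087323 ]), 'tcp_rot': array([-2.52845446e+00,  1.86291811e+00,  1.97041449e-03]), 'force': array([-0.55351613, -0.414173  ,  0.08387498]), 'wrist_torque': array([ 0.02073643, -0.06610694, -0.02241586]), 'finger_gap': 0.0855646583612816}
[[ 0.296 -0.955 -0.   ]
 [-0.955 -0.296  0.002]
 [-0.002 -0.    -1.   ]]
```

View pics/top0.png

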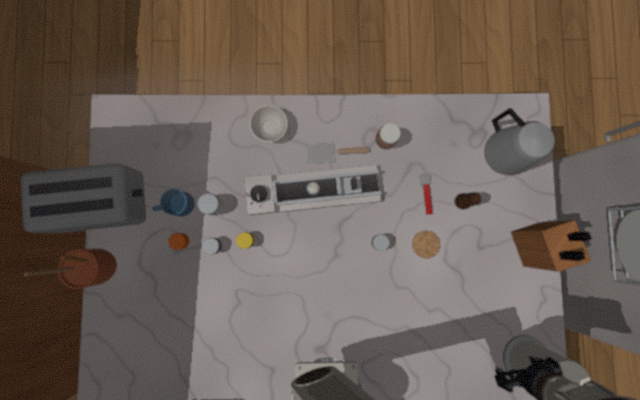

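View pics/scene0.png

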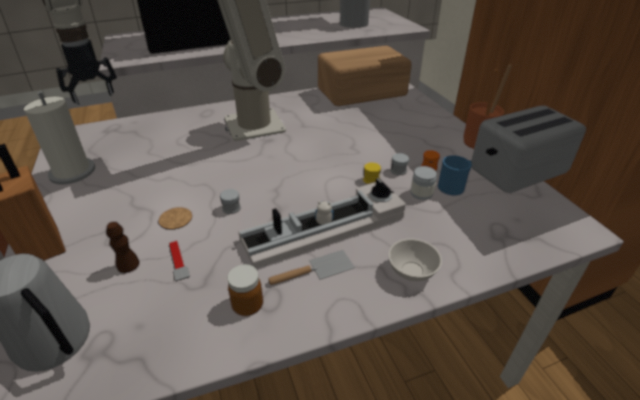

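View pics/wrist0.png

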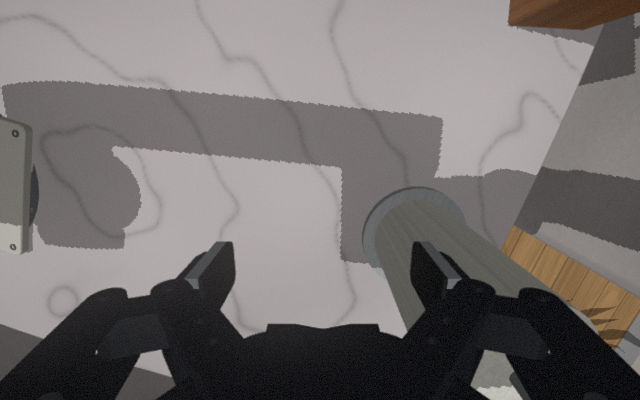

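```bash
python3 - <<'E'
from h import *
a=cv2.imread('pics/top0.png'); cv2.imwrite('pics/top0z.png',cv2.resize(a[100:270,150:480],(792,408),interpolation=cv2.INTER_CUBIC))
b=cv2.imread('pics/scene0.png'); cv2.imwrite('pics/scene0z.png',cv2.resize(b[130:290,130:480],(800,366),interpolation=cv2.INTER_CUBIC))
f=snap('top')
for n,p,z in [('tinA',(380,242),.05),('tinB',(211,245),.05),('can',(208,204),.075),('coaster',(426,244),.006),('owl',(313,188),.08),('knob',(260,193),.09),('yel',(245,240),.05),('end1',(246,195),.04),('end2',(381,184),.04)]:
    print(n,onz(f,*p,z).round(3))
E
```

```text
tinA [ 0.461 -0.168  0.05 ]
tinB [0.458 0.351 0.05 ]
can [0.582 0.356 0.075]
coaster [ 0.453 -0.321  0.006]
owl [0.627 0.038 0.08 ]
knob [0.612 0.198 0.09 ]
yel [0.472 0.248 0.05 ]
end1 [0.612 0.248 0.04 ]
end2 [ 0.643 -0.177  0.04 ]
```

View pics/top0z.png

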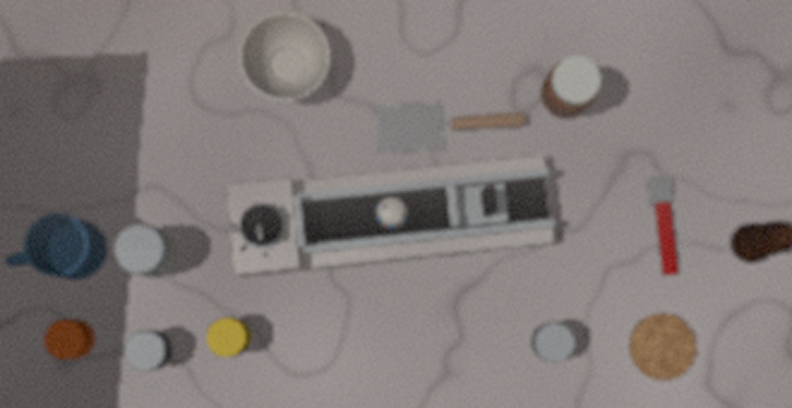

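View pics/scene0z.png

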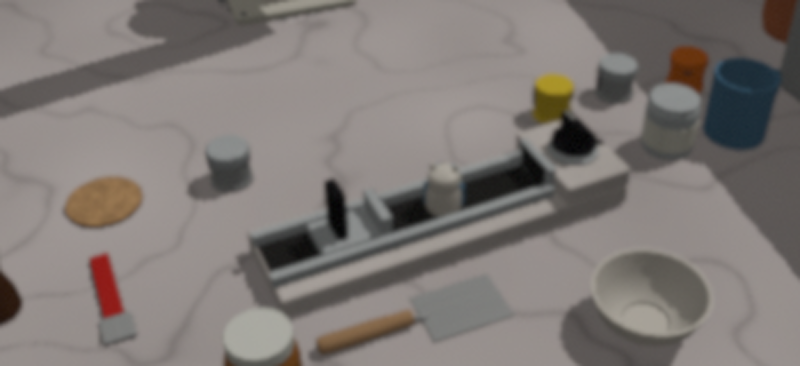

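```bash
python3 -m creep '[[-0.18,-0.26,-0.08,-56,0],[-0.18,-0.26,-0.08,-56,0],[-0.18,-0.26,-0.08,-56,0],[-0.18,-0.26,-0.08,-56,0],[-0.18,-0.26,-0.08,-56,0],[-0.18,-0.26,-0.08,-56,0],[-0.18,-0.26,-0.08,-56,0],[-0.18,-0.26,-0.08,-56,0]]'; python3 -c "
from h import *
p,R=tool();print(p,R.round(3));print(R.T@(np.array([.53,.03,.29])-p))"
```

```text
clock: 0.87
ee_pos: [0.3442, -0.2264, 0.2902]
tcp_rot: [-3.11, 0.447, -0.001]
force: [0.5, -0.5, -0.3]
finger_gap: 0.0852
[ 0.34418195 -0.22640688  0.29022612] [[ 0.959 -0.282  0.001]
 [-0.282 -0.959 -0.   ]
 [ 0.001 -0.    -1.   ]]
[ 0.10598289 -0.29839634  0.00037592]
```

```bash
python3 -m creep '[[0.106,-0.298,0,-20.6,0],[0.106,-0.298,0,-20.6,0],[0.106,-0.298,0,-20.6,0],[0.106,-0.298,0,-20.6,0],[0.106,-0.298,0,-20.6,0],[0.106,-0.298,0,-20.6,0],[0.106,-0.298,0,-20.6,0],[0.106,-0.298,0,-20.6,0]]'; python3 -m creep '[[0,0,0,0,0],[0,0,0,0,0]]'; python3 -c "
from h import *
f=snap('wrist','w1');print(tool());print(np.array(f['R']),-np.array(f['R']).T@f['t'])"
```

```text
clock: 1.53
ee_pos: [0.5322, 0.0297, 0.2886]
tcp_rot: [-3.139, -0.11, 0.0]
force: [0.3, -0.5, -0.4]
finger_gap: 0.0855
clock: 1.7
ee_pos: [0.5307, 0.0273, 0.2884]
tcp_rot: [3.139, 0.109, -0.003]
force: [-0.1, -1.2, -0.1]
finger_gap: 0.0854
(array([0.53019654, 0.02628818, 0.28877992]), array([[ 9.97691905e-01,  6.78822169e-02, -1.69338170e-03],
       [ 6.78814003e-02, -9.97693254e-01, -5.35161360e-04],
       [-1.72580344e-03,  4.18977035e-04, -9.99998423e-01]]))
[[ 0.997641    0.06863156 -0.00146353]
 [ 0.06670472 -0.96415576  0.2568154 ]
 [ 0.01621457 -0.2563072  -0.96645937]] [0.52630795 0.09231461 0.4543994 ]
```

View pics/w1.png

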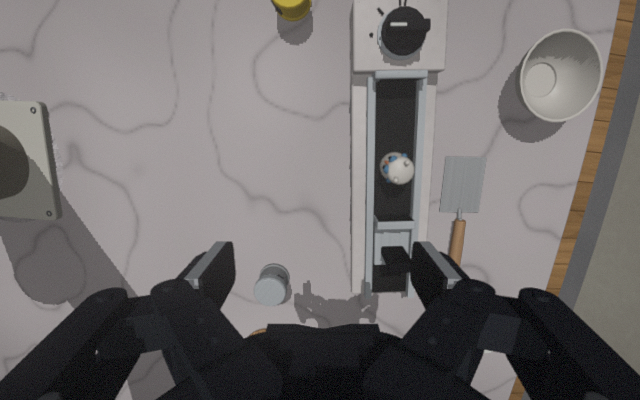

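```bash
python3 - <<'E'
import cv2
a=cv2.imread('pics/w1.png'); cv2.imwrite('pics/w1z.png',cv2.resize(a[0:150,330:460],(520,600),interpolation=cv2.INTER_CUBIC))
cv2.imwrite('pics/w1y.png',cv2.resize(a[150:300,330:460],(520,600),interpolation=cv2.INTER_CUBIC))
E
```

```text
(no output)
```

View pics/w1z.png

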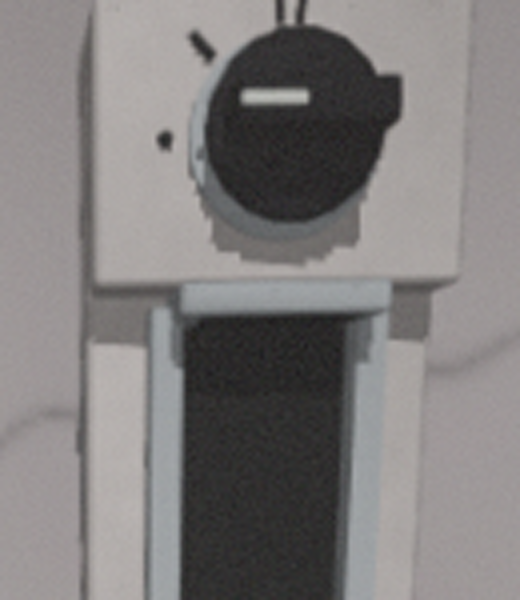

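View pics/w1y.png

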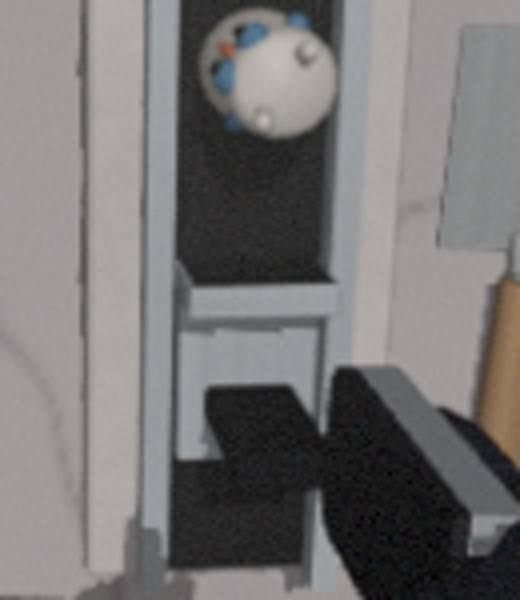

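```bash
python3 - <<'E'
from h import *
f=grab_frame('wrist')
g=lambda u,v,z,o=0: onz(f,330+u/4,o+v/4,z)
Lo1=g(147,500,.044);Ro1=g(385,500,.044);Lo2=g(145,200,.044,150);Ro2=g(358,200,.044,150)
print('rails',Lo1,Ro1,Lo2,Ro2)
for a,b in((Lo1,Lo2),(Ro1,Ro2)):
    d=a-b; print('yaw',np.degrees(np.arctan2(-d[0],d[1])))
print('stop front',g(182,312,.066),g(390,310,.066)); print('stop back',g(182,285,.066),g(390,281,.066))
print('jaw front',g(187,283,.066,150),g(337,280,.066,150))
print('knob line',g(241,97,.097),g(309,97,.097), 'bar right end',g(402,75,.097))
print('disc top extents',[g(*p,.073).round(4) for p in((207,130),(385,130),(295,222))])
print('owl top', g(272,78,.085,150))
E
python3 - <<'E'
import sys; sys.path.insert(0,'.')
from h import *
f=grab_frame('wrist'); a=f['color'].astype(int)
hsv=cv2.cvtColor(f['color'],cv2.COLOR_RGB2HSV)
print(hsv[168,398],hsv[285,270], hsv[285,200])
E
```

```text
rails [0.58591337 0.08847254 0.044     ] [0.66723286 0.09447056 0.044     ] [ 0.59612178 -0.0166836   0.044     ] [ 0.67357513 -0.01148613  0.044     ]
yaw 5.54481839245004
yaw 3.425477131619827
stop front [0.58785514 0.14638226 0.066     ] [0.65284695 0.15208602 0.066     ]
stop back [0.58702539 0.15428916 0.066     ] [0.65163782 0.16059056 0.066     ]
jaw front [ 0.61019179 -0.03980012  0.066     ] [ 0.66269456 -0.03526726  0.066     ]
knob line [0.59342902 0.19978914 0.097     ] [0.61232695 0.20136177 0.097     ] bar right end [0.63756849 0.20927681 0.097     ]
disc top extents [array([0.5889, 0.1972, 0.073 ]), array([0.642 , 0.2017, 0.073 ]), array([0.6182, 0.1737, 0.073 ])]
owl top [0.62527877 0.0367698  0.085     ]
[ 21  14 184] [100  10 155] [165  10  50]
```

```bash
python3 -m creep '[[0.0975,-0.0044,0.08,57,0],[0.0975,-0.0044,0.08,57,0],[0.0975,-0.0044,0.08,57,0],[0.0975,-0.0044,0.08,57,0],[0.0975,-0.0044,0.08,57,0],[0.0975,-0.0044,0.08,57,0],[0.0975,-0.0044,0.08,57,0],[0.0975,-0.0044,0.08,57,0]]'; python3 -m creep '[[0,0,0,32,0],[0,0,0,32,0],[0,0,0,32,0],[0,0,0,32,0],[0,0,0,32,0],[0,0,0,32,0],[0,0,0,32,0]]'; cat >> h.py <<'E'
def to(x,y,z,psi=None):
    p,R=tool(); d=R.T@(np.array([x,y,z])-p); yaw=np.degrees(np.arctan2(R[1,0],R[0,0]))
    print('tool',p.round(4),'yaw',yaw.round(2),'shift',d.round(4), 'turn',None if psi is None else round(yaw-psi,2))
E
python3 -c "
from h import *
f=snap('wrist','w2');to(.627,.037,.1,-85.1);print(get_state()['q'].round(2))"
```

```text
clock: 2.52
ee_pos: [0.6271, 0.0351, 0.2096]
tcp_rot: [2.803, -1.418, -0.0]
force: [0.5, 1.3, 0.8]
finger_gap: 0.0851
clock: 3.1
ee_pos: [0.6272, 0.0356, 0.21]
tcp_rot: [-2.313, 2.126, -0.001]
force: [0.1, 0.6, -0.3]
finger_gap: 0.0857
tool [0.6273 0.0359 0.2099] yaw -85.17 shift [-0.0011  0.0003  0.1099] turn -0.07
[ 0.06  0.5   0.39  1.46 -0.    3.11]
```

View pics/w2.png

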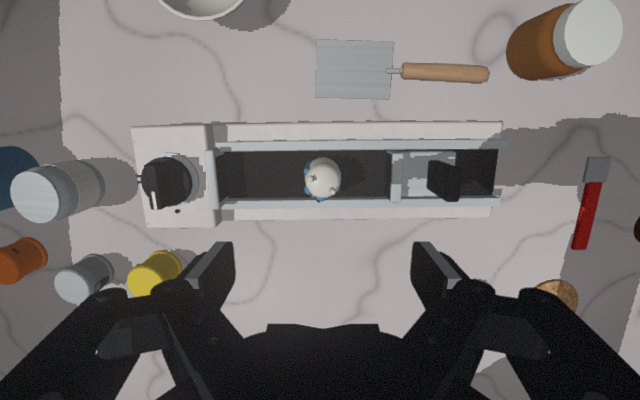

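```bash
python3 - <<'E'
from h import *
f=snap('wrist')
cv2.imwrite('pics/w2z.png',cv2.resize(f['color'][120:240,280:400,::-1],(600,600),interpolation=cv2.INTER_CUBIC))
for z in (.055,.065,.075,.085): print(z,onz(f,323,178,z).round(4))
for n,(u,v) in dict(railtopfar_outer=(360,140),railnear_outer=(360,207)).items(): print(n,onz(f,u,v,.044).round(4))
E
```

```text
0.055 [0.6296 0.0359 0.055 ]
0.065 [0.6315 0.0361 0.065 ]
0.075 [0.6334 0.0363 0.075 ]
0.085 [0.6354 0.0365 0.085 ]
railtopfar_outer [ 0.6736 -0.0016  0.044 ]
railnear_outer [ 0.5965 -0.0105  0.044 ]
```

View pics/w2z.png

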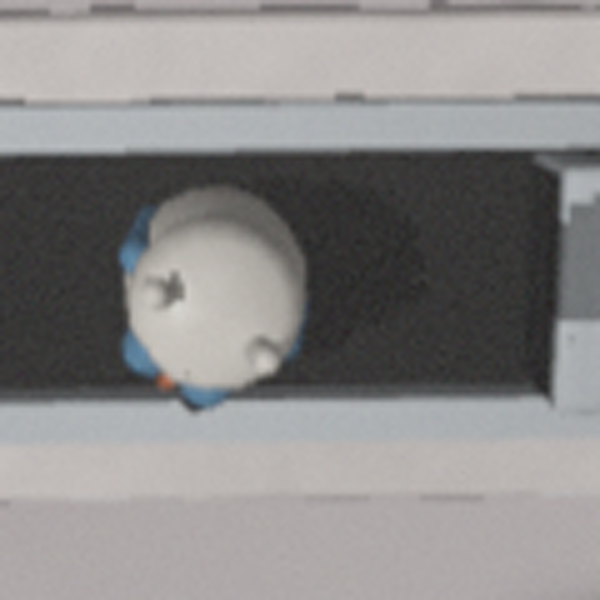

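```bash
python3 -m creep '[[0,-0.003,0.04,0,0],[0,-0.003,0.08,0,0],[0,-0.003,0.12,0,0],[0,-0.003,0.145,0,0],[0,-0.003,0.165,0,0],[0,-0.003,0.177,0,0],[0,-0.003,0.177,0,0]]' 25;  python3 -m creep '[[0,0,0,0,1],[0,0,0,0,1],[0,0,0,0,1],[0,0,0,0,1],[0,0,0,0,1],[0,0,0,0,1]]' 25; python3 -c "
from h import *
f=snap('wrist','w3')"
```

```text
clock: 3.78
ee_pos: [0.6275, 0.0369, 0.0285]
tcp_rot: [2.31, -2.122, -0.008]
force: [-0.7, -0.3, -0.3]
finger_gap: 0.0854
clock: 4.28
ee_pos: [0.632, 0.0373, 0.0343]
tcp_rot: [-2.311, 2.124, -0.004]
force: [0.3, -0.3, 5.5]
finger_gap: 0.0392
```

View pics/w3.png

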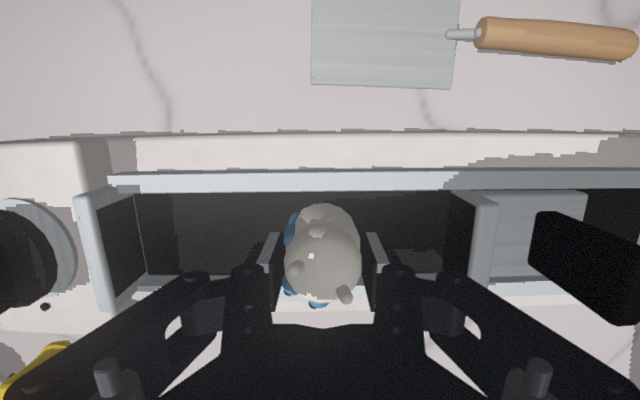

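```bash
python3 -m creep '[[0,0,-0.005,0,1],[0,0,-0.02,0,1],[0,0,-0.05,0,1],[0,0,-0.09,0,1],[0,0,-0.12,0,1],[0,0,-0.12,0,1]]' 30; python3 -c "
from h import *
f=snap('wrist','w4');snap('top','t4');to(.453,-.321,.16,-85);print(get_state()['q'].round(2))
f=grab_frame('top');hsv=cv2.cvtColor(f['color'],cv2.COLOR_RGB2HSV)
m=cv2.inRange(hsv,(8,70,60),(25,255,255));n,l,s,c=cv2.connectedComponentsWithStats(m)
for i in range(1,n):
  if s[i,4]>60:print(s[i],c[i],onz(f,*c[i],.006).round(4))
"
```

```text
clock: 4.83
ee_pos: [0.6347, 0.0377, 0.1605]
tcp_rot: [-2.306, 2.119, -0.014]
force: [1.5, 0.1, 0.5]
finger_gap: 0.0393
tool [0.6315 0.0375 0.1542] yaw -85.16 shift [ 0.3421  0.2081 -0.0065] turn -0.16
[0.06 0.53 0.29 1.33 0.   3.12]
[    0     0   640   172 70429] [311.91159892  58.41277031] [1.0673 0.038  0.006 ]
[609 126  31  17 225] [625.04888889 133.86666667] [ 0.8047 -0.9813  0.006 ]
[376 132  18  16  87] [381.97701149 141.93103448] [ 0.7853 -0.1885  0.006 ]
[339 148  29   5 103] [353.33009709 150.0776699 ] [ 0.7589 -0.0943  0.006 ]
[  0 177  21  21 146] [  9.21917808 187.17123288] [0.6457 0.9846 0.006 ]
[ 512  220   79   52 2519] [549.66931322 246.50535927] [ 0.4416 -0.7152  0.006 ]
[413 231  27  27 581] [425.9070568  244.01204819] [ 0.4527 -0.321   0.006 ]
[168 233  22  17 290] [178.33793103 241.09655172] [0.4708 0.4634 0.006 ]
[236 232  19  17 258] [244.81782946 239.9496124 ] [0.4717 0.2555 0.006 ]
[ 25 246  22  12  79] [ 35.96202532 251.35443038] [0.4457 0.8939 0.006 ]
[  11  246  106   68 2220] [ 67.71936937 274.41576577] [0.3736 0.7958 0.006 ]
[ 47 302  35  20 171] [ 64.42105263 311.26315789] [0.263  0.7994 0.006 ]
[  3 317  30  14  73] [ 19.53424658 323.91780822] [0.2292 0.9279 0.006 ]
[ 565  329   75   71 3424] [605.59024533 367.04964953] [ 0.0725 -0.8598  0.006 ]
```

View pics/w4.png

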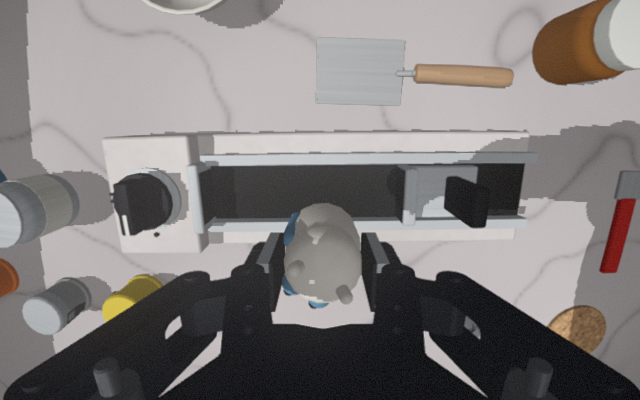

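View pics/t4.png

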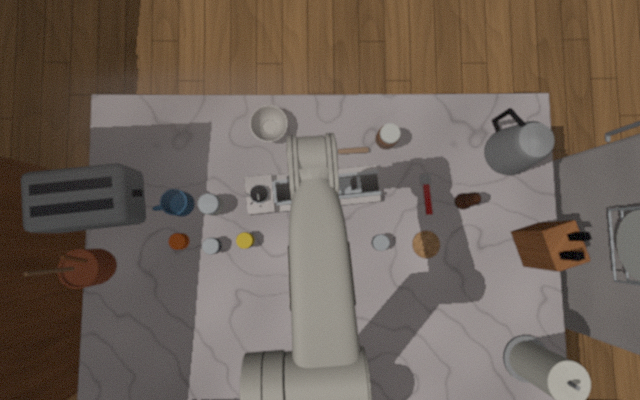

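```bash
python3 -m creep '[[0.04,0.0243,0,0,1],[0.075,0.0456,0,0,1],[0.11,0.067,0,0,1],[0.145,0.088,0,0,1],[0.18,0.1095,0,0,1],[0.215,0.1308,0,0,1],[0.25,0.152,0,0,1],[0.28,0.1703,0,0,1]]'; python3 -m creep '[[0.03,0.0182,0,0,1],[0.05,0.0304,0,0,1],[0.062,0.0378,0,0,1],[0.062,0.0378,0.04,0,1],[0.062,0.0378,0.07,0,1],[0.062,0.0378,0.09,0,1],[0.062,0.0378,0.1,0,1],[0.062,0.0378,0.1,0,1]]';  python3 -m creep '[[0,0,0,0,1],[0,0,0,0,1],[0,0,0,0,1]]'; python3 -c "
from h import *
f=snap('wrist','w5');to(.453,-.321,.012,-85)"
```

```text
clock: 5.65
ee_pos: [0.4812, -0.2572, 0.1499]
tcp_rot: [2.311, -2.126, -0.008]
force: [0.8, 0.0, -0.8]
finger_gap: 0.039
clock: 6.32
ee_pos: [0.4487, -0.3187, 0.0479]
tcp_rot: [2.312, -2.125, -0.015]
force: [-0.8, -0.1, -1.3]
finger_gap: 0.0388
clock: 6.57
ee_pos: [0.4533, -0.3217, 0.054]
tcp_rot: [-2.313, 2.125, -0.005]
force: [0.1, 0.1, -1.4]
finger_gap: 0.0392
tool [ 0.4532 -0.3217  0.054 ] yaw -85.15 shift [-0.0008  0.0003  0.042 ] turn -0.15
```

View pics/w5.png

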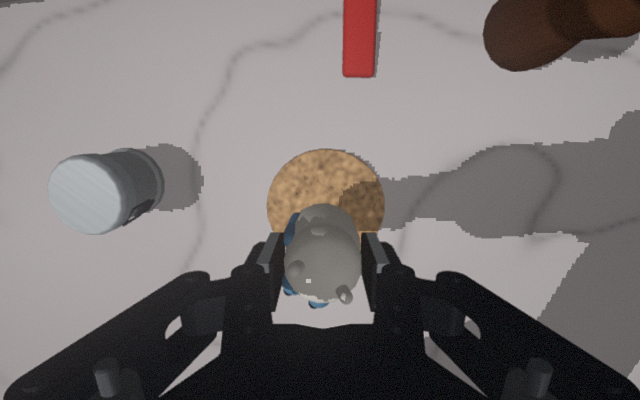

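```bash
python3 -m creep '[[0,0,0.015,0,1],[0,0,0.028,0,1],[0,0,0.035,0,1],[0,0,0.038,0,1],[0,0,0.040,0,1],[0,0,0.041,0,1],[0,0,0.042,0,1],[0,0,0.042,0,1]]'; python3 -m creep '[[0,0,0,0,1],[0,0,0,0,1],[0,0,0.001,0,1],[0,0,0.001,0,1]]'
```

```text
clock: 7.28
ee_pos: [0.4524, -0.3213, 0.0109]
tcp_rot: [-2.313, 2.126, -0.001]
force: [1.2, 1.0, -0.9]
finger_gap: 0.039
clock: 7.62
ee_pos: [0.4523, -0.3213, 0.0103]
tcp_rot: [-2.313, 2.126, -0.002]
force: [-1.8, 0.3, 4.3]
finger_gap: 0.0389
```

```bash
python3 -m creep '[[0,0,0,0,0.85],[0,0,0,0,0.6],[0,0,0,0,0.4],[0,0,0,0,0.2],[0,0,0,0,0],[0,0,0,0,0],[0,0,0,0,0],[0,0,0,0,0]]'; python3 -m creep '[[0,0,-0.01,0,0],[0,0,-0.03,0,0],[0,0,-0.06,0,0],[0,0,-0.1,0,0],[0,0,-0.14,0,0],[0,0,-0.14,0,0],[0,0,-0.14,0,0]]'; python3 -c "
from h import *
f=snap('wrist','w6');snap('top','t6');to(.461,-.168,.16,4.9)"
```

```text
clock: 8.28
ee_pos: [0.452, -0.3209, 0.0092]
tcp_rot: [2.313, -2.126, -0.0]
force: [1.1, -0.4, 0.2]
finger_gap: 0.0853
clock: 8.87
ee_pos: [0.4542, -0.3225, 0.1536]
tcp_rot: [-2.312, 2.125, -0.013]
force: [0.3, -0.6, -0.6]
finger_gap: 0.0853
tool [ 0.4518 -0.3208  0.1495] yaw -85.17 shift [-0.1515 -0.0221 -0.0105] turn -90.07
```

View pics/w6.png

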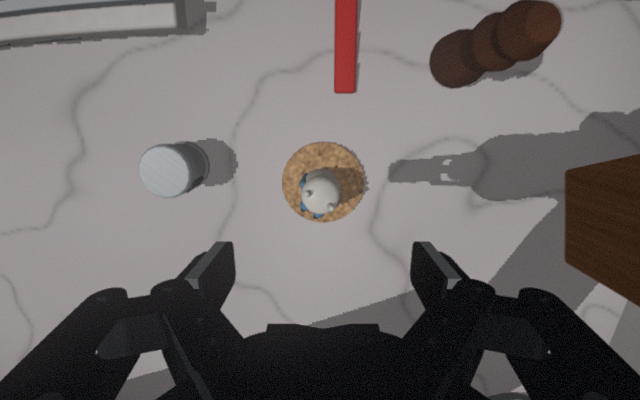

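```bash
python3 - <<'E'
from h import *
f=snap('wrist')
cv2.imwrite('pics/w6z.png',cv2.resize(f['color'][120:220,120:230,::-1],(660,600),interpolation=cv2.INTER_CUBIC))
c=onz(f,166,170,.05);print(c, onz(f,322,181,.006)); to(c[0],c[1],.16,4.9)
E
```

```text
[ 0.46037852 -0.17455874  0.05      ] [ 0.45280025 -0.31975039  0.006     ]
tool [ 0.4512 -0.3204  0.1485] yaw -85.17 shift [-0.1446 -0.0214 -0.0113] turn -90.07
```

View pics/w6z.png

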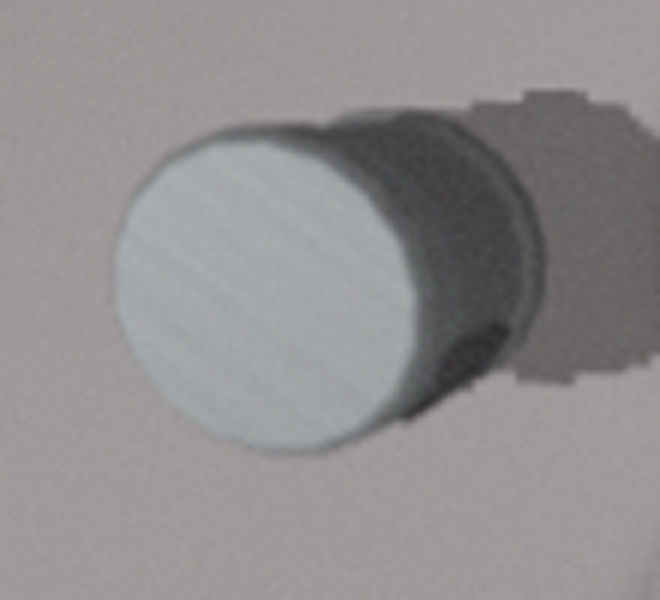

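```bash
python3 -m creep '[[-0.146,-0.0225,0,-57,0],[-0.146,-0.0225,0,-57,0],[-0.146,-0.0225,0,-57,0],[-0.146,-0.0225,0,-57,0],[-0.146,-0.0225,0,-57,0],[-0.146,-0.0225,0,-57,0],[-0.146,-0.0225,0,-57,0],[-0.146,-0.0225,0,-57,0]]'; python3 -m creep '[[0,0,0,-33,0],[0,0,0,-33,0],[0,0,0,-33,0],[0,0,0,-33,0],[0,0,0,-33,0],[0,0,0,-33,0],[0,0,0,-33,0]]'; python3 - <<'E'
from h import *
f=snap('wrist','w7')
to(.4615,-.173,.016,4.9)
E
```

```text
clock: 9.68
ee_pos: [0.4609, -0.1727, 0.1476]
tcp_rot: [-3.049, 0.754, 0.006]
force: [-0.8, 0.3, 1.3]
finger_gap: 0.0853
clock: 10.27
ee_pos: [0.4611, -0.1732, 0.148]
tcp_rot: [-3.138, -0.129, 0.005]
force: [-0.1, -0.0, 0.1]
finger_gap: 0.0855
tool [ 0.4613 -0.1733  0.1483] yaw 4.72 shift [ 0.0005 -0.0002  0.1323] turn -0.18
```

View pics/w7.png

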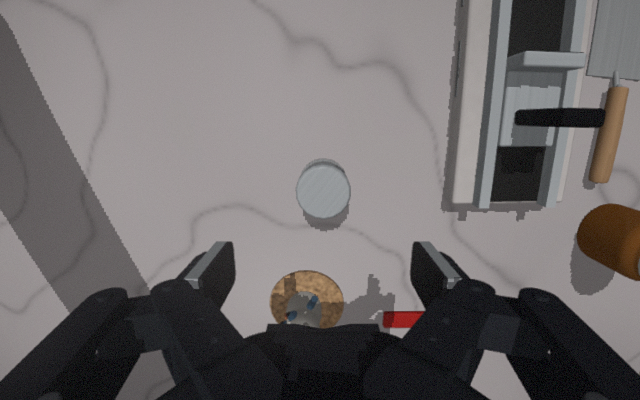

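```bash
python3 - <<'E'
from h import *
f=grab_frame('wrist')
print(onz(f,323,191,.05)); p,R=tool(); print(proj(f,[p[0],p[1],.05]))
E
```

```text
[ 0.46140548 -0.17174191  0.05      ]
[322.98738767 192.7572299 ]
```

```bash
python3 -m creep '[[0,0,0.04,0,0],[0,0,0.08,0,0],[0,0,0.11,0,0],[0,0,0.128,0,0],[0,0,0.137,0,0],[0,0,0.137,0,0],[0,0,0.137,0,0]]' 40;  python3 -m creep '[[0,0,0,0,1],[0,0,0,0,1],[0,0,0,0,1],[0,0,0,0,1],[0,0,0,0,1],[0,0,0,0,1]]' 40; python3 -c "
from h import *
f=snap('wrist','w8');to(0,0,0)"
```

```text
clock: 10.95
ee_pos: [0.4624, -0.1737, 0.0127]
tcp_rot: [-3.139, -0.132, 0.0]
force: [0.6, -0.9, 0.2]
finger_gap: 0.0855
clock: 11.45
ee_pos: [0.4634, -0.1742, 0.0142]
tcp_rot: [3.137, 0.132, 0.005]
force: [-0.2, 0.0, 5.4]
finger_gap: 0.0503
tool [ 0.4634 -0.1742  0.0142] yaw 4.82 shift [-0.4472 -0.2126  0.0125] turn None
```

View pics/w8.png

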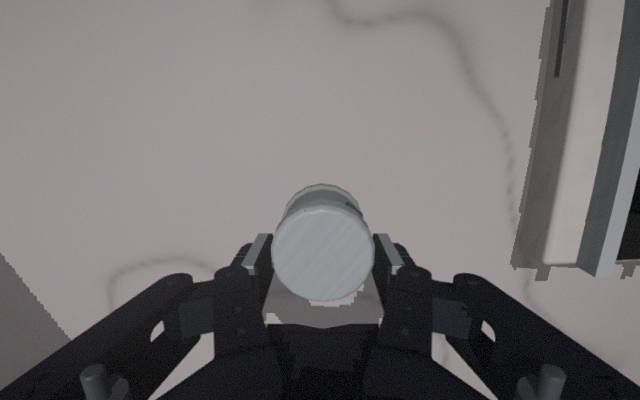

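```bash
python3 -m creep '[[0,0,-0.01,0,1],[0,0,-0.04,0,1],[0,0,-0.08,0,1],[0,0,-0.12,0,1],[0.02,-0.03,-0.146,0,1],[0.04,-0.06,-0.146,0,1],[0.06,-0.09,-0.146,0,1],[0.08,-0.12,-0.146,0,1]]'; python3 -m creep '[[0.02,-0.03,0,0,1],[0.04,-0.06,0,0,1],[0.06,-0.09,0,0,1],[0.08,-0.12,0,0,1],[0.094,-0.145,0,0,1],[0.102,-0.156,0,0,1],[0.104,-0.158,0,0,1],[0.104,-0.158,0,0,1]]';python3 -m creep '[[0,0,0,0,1],[0,0,0,0,1],[0,0,0,0,1]]'; python3 - <<'E'
from h import *
f=snap('wrist','w9');to(.6237,.1187,.16,4.9)
E
```

```text
clock: 12.17
ee_pos: [0.5329, -0.0462, 0.1608]
tcp_rot: [3.138, 0.131, 0.006]
force: [-0.6, 0.7, -1.4]
finger_gap: 0.05
clock: 12.83
ee_pos: [0.6221, 0.1196, 0.1586]
tcp_rot: [3.138, 0.135, -0.0]
force: [-0.8, -1.3, -1.1]
finger_gap: 0.0502
clock: 13.08
ee_pos: [0.6217, 0.1174, 0.1588]
tcp_rot: [3.139, 0.13, -0.0]
force: [-1.0, 0.2, -0.7]
finger_gap: 0.0499
tool [0.6217 0.1175 0.1588] yaw 4.73 shift [ 0.0021 -0.001  -0.0012] turn -0.17
```

View pics/w9.png

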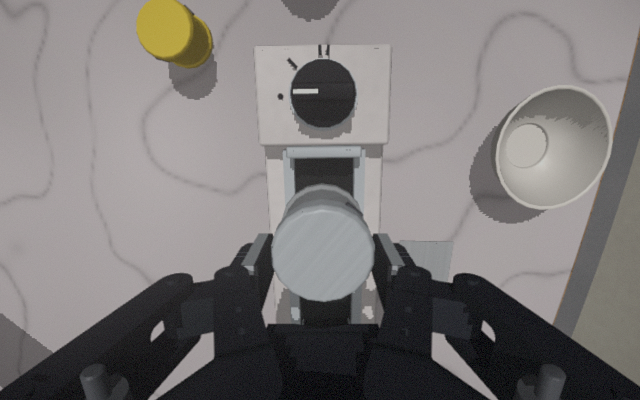

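```bash
python3 - <<'E'
import cv2
a=cv2.imread('pics/w9.png'); cv2.imwrite('pics/w9z.png',cv2.resize(a[30:210,250:400],(500,600),interpolation=cv2.INTER_CUBIC))
E
```

```text
(no output)
```

View pics/w9z.png

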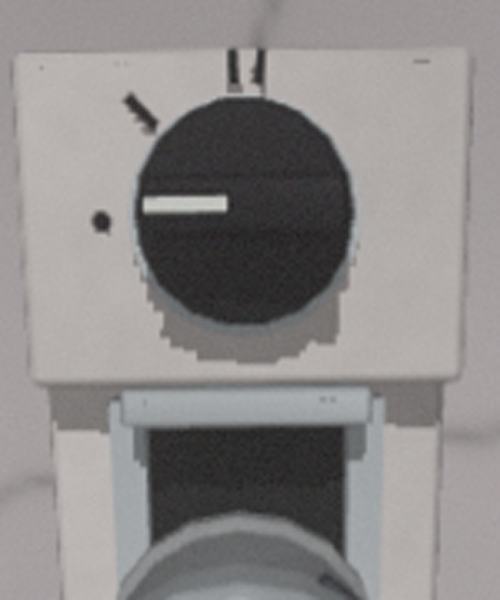

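```bash
python3 - <<'E'
from h import *
f=grab_frame('wrist')
g=lambda u,v,z: onz(f,250+u*.3,30+v*.3,z)
cy=np.array([-np.sin(np.radians(4.9)),np.cos(np.radians(4.9)),0]);cx=np.array([cy[1],-cy[0],0])
a,b=g(122,424,.066),g(370,421,.066);print('stop',a,b,(a+b)/2, 'cradle',(a+b)/2-.115*cy, np.degrees(np.arctan2(*(b-a)[[1,0]])))
a,b=g(110,500,.044),g(383,500,.044);m=(a+b)/2;print('rails mid',m,'at cradle y=', (m-[.631,.034,0])@cy,'x=', (m-[.631,.034,0])@cx, np.linalg.norm(b-a))
a,b=g(133,215,.073),g(352,210,.073);print('disc',a,b,(a+b)/2)
print('bar',g(143,204,.097),g(227,204,.097))
p,R=tool(); zb=p[2]-.0142
t=g(242,515,zb); print('tin base far edge',t,'centre',t-.026*cy,'tcp',p)
l=onz(f,323,252,zb+.05); print('lid centre',l)
E
```

```text
stop [0.58759877 0.14814005 0.066     ] [0.65260961 0.15424234 0.066     ] [0.62010419 0.1511912  0.066     ] cradle [0.62992714 0.03661149 0.066     ] 5.362401049126595
rails mid [0.62246014 0.12607349 0.044     ] at cradle y= 0.09246643983507431 x= -0.0006440120962911999 0.07953946132988539
disc [0.58831531 0.20035781 0.073     ] [0.64149977 0.20588158 0.073     ] [0.61490754 0.20311969 0.073     ]
bar [0.59303587 0.20114225 0.097     ] [0.61149304 0.20261033 0.097     ]
tin base far edge [0.61960065 0.14332246 0.14462655] centre [0.62182149 0.11741748 0.14462655] tcp [0.6218564  0.1176988  0.15882655]
lid centre [0.62155201 0.12108107 0.19462655]
```

```bash
python3 -m creep '[[0.0013,0,0,0,1],[0.0013,0,0.03,0,1],[0.0013,0,0.06,0,1],[0.0013,0,0.07,0,1],[0.0013,0,0.07,0,1],[0.0013,0,0.07,0,1]]';python3 -m creep '[[0,0,0.015,0,1],[0,0,0.025,0,1],[0,0,0.035,0,1],[0,0,0.039,0,1],[0,0,0.042,0,1],[0,0,0.043,0,1],[0,0,0.043,0,1]]';python3 -c "
from h import *
f=snap('wrist','w10');to(.6231,.119,.0442);snap('scene','s10')"
```

```text
clock: 13.68
ee_pos: [0.6231, 0.1188, 0.0884]
tcp_rot: [3.139, 0.132, -0.002]
force: [0.5, -0.0, -0.4]
finger_gap: 0.0501
clock: 14.27
ee_pos: [0.6234, 0.119, 0.0455]
tcp_rot: [3.139, 0.133, 0.0]
force: [-0.3, -0.2, -0.9]
finger_gap: 0.0501
tool [0.6237 0.1191 0.0458] yaw 4.83 shift [-0.0006  0.      0.0016] turn None
```

View pics/w10.png

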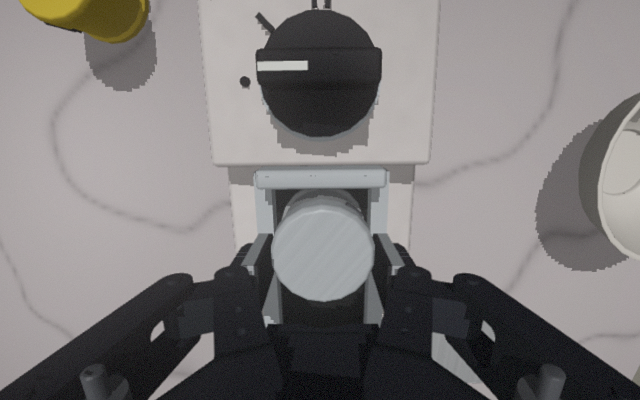

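```bash
python3 -m creep '[[0,0,0.001,0,1],[0,0,0.002,0,1],[0,0,0.002,0,1]]';python3 -m creep '[[0,0,0,0,0.5],[0,0,0,0,0.4],[0,0,0,0,0.3],[0,0,0,0,0.2],[0,0,0,0,0],[0,0,0,0,0],[0,0,0,0,0]]';python3 -c "
from h import *
f=snap('wrist','w11');to(.6231,.119,.0442)"
```

```text
clock: 14.62
ee_pos: [0.6239, 0.1191, 0.0443]
tcp_rot: [-3.138, -0.133, -0.002]
force: [-0.4, -0.1, 2.4]
finger_gap: 0.0501
clock: 15.2
ee_pos: [0.6232, 0.119, 0.0431]
tcp_rot: [3.139, 0.132, -0.001]
force: [0.0, -0.1, -0.4]
finger_gap: 0.0855
tool [0.6233 0.1189 0.0432] yaw 4.83 shift [-0.0001 -0.0001 -0.001 ] turn None
```

View pics/w11.png

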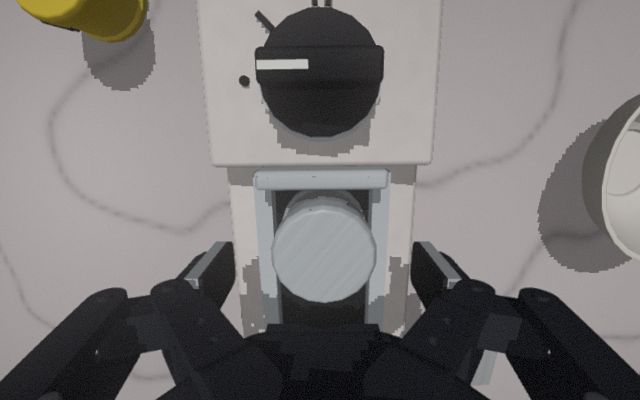

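```bash
python3 -m creep '[[0,0,-0.03,0,0],[0,0,-0.07,0,0],[0,0,-0.11,0,0],[-0.02,-0.034,-0.14,0,0],[-0.04,-0.068,-0.14,0,0],[-0.06,-0.1,-0.14,0,0],[-0.08,-0.135,-0.14,0,0],[-0.1,-0.165,-0.14,0,0]]';python3 -m creep '[[-0.02,-0.034,0,0,0],[-0.035,-0.06,0,0,0],[-0.045,-0.08,0,0,0],[-0.045,-0.08,0,0,0],[-0.045,-0.08,0,0,0]]';python3 -c "
from h import *
f=snap('wrist','w12');to(.458,.351,.16,4.9);snap('top','t12')"
```

```text
clock: 15.92
ee_pos: [0.5086, 0.2768, 0.1839]
tcp_rot: [-3.138, -0.133, -0.001]
force: [0.6, 1.1, -0.0]
finger_gap: 0.0856
clock: 16.33
ee_pos: [0.4574, 0.3519, 0.1834]
tcp_rot: [3.138, 0.137, 0.0]
force: [-0.7, -0.2, 0.1]
finger_gap: 0.0855
tool [0.4581 0.351  0.1834] yaw 4.89 shift [-0.0001 -0.      0.0234] turn -0.01
```

View pics/w12.png

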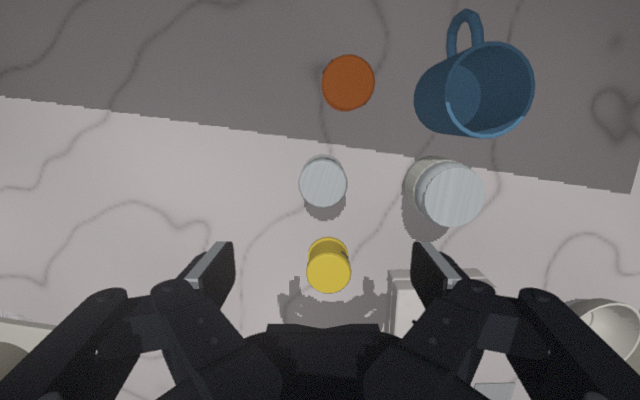

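View pics/t12.png

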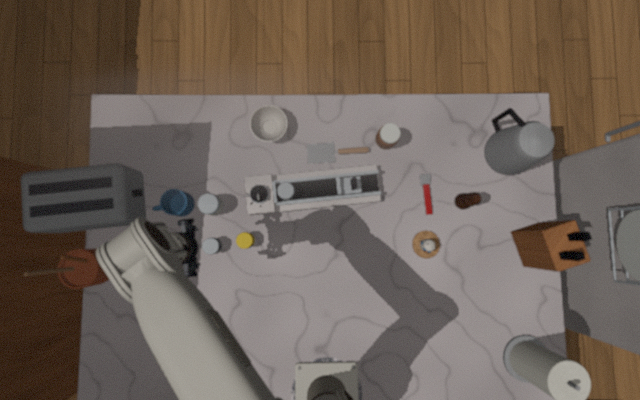

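```bash
python3 - <<'E'
from h import *
f=snap('wrist')
hsv=cv2.cvtColor(f['color'],cv2.COLOR_RGB2HSV)
cv2.imwrite('pics/w12z.png',cv2.resize(f['color'][140:230,280:370,::-1],(540,540),interpolation=cv2.INTER_CUBIC))
c=onz(f,322.5,182.5,.05);print(c); to(c[0],c[1],.0125,4.9)
E
```

```text
[0.45836407 0.35241864 0.05      ]
tool [0.4588 0.3501 0.1834] yaw 4.76 shift [-0.0003 -0.0024  0.1709] turn -0.14
```

View pics/w12z.png

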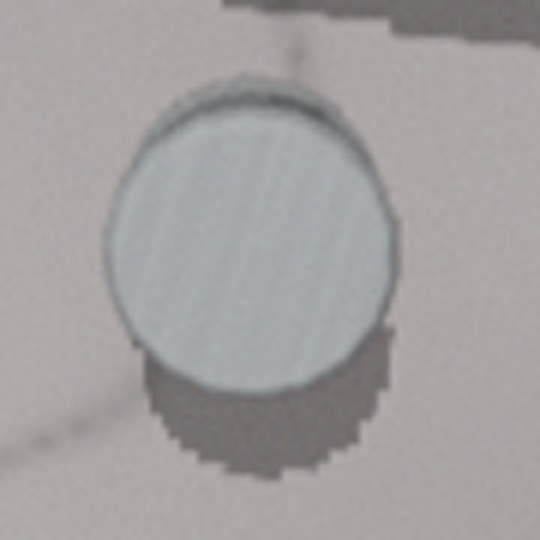

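```bash
python3 -m creep '[[-0.001,-0.003,0.04,0,0],[-0.001,-0.003,0.08,0,0],[-0.001,-0.003,0.12,0,0],[-0.001,-0.003,0.15,0,0],[-0.001,-0.003,0.164,0,0],[-0.001,-0.003,0.171,0,0],[-0.001,-0.003,0.171,0,0],[-0.001,-0.003,0.171,0,0]]' 40;  python3 -m creep '[[0,0,0,0,1],[0,0,0,0,1],[0,0,0,0,1],[0,0,0,0,1],[0,0,0,0,1],[0,0,0,0,1]]' 40; python3 -c "
from h import *
f=snap('wrist','w13');to(0,0,0)"
```

```text
clock: 17.15
ee_pos: [0.4581, 0.3535, 0.0131]
tcp_rot: [-3.138, -0.13, -0.001]
force: [0.0, 1.0, 1.2]
finger_gap: 0.0855
clock: 17.65
ee_pos: [0.4582, 0.3547, 0.0144]
tcp_rot: [-3.137, -0.132, -0.005]
force: [-0.2, -1.6, 6.2]
finger_gap: 0.05
tool [0.4582 0.3547 0.0145] yaw 4.84 shift [-0.4865  0.3148  0.0123] turn None
```

View pics/w13.png

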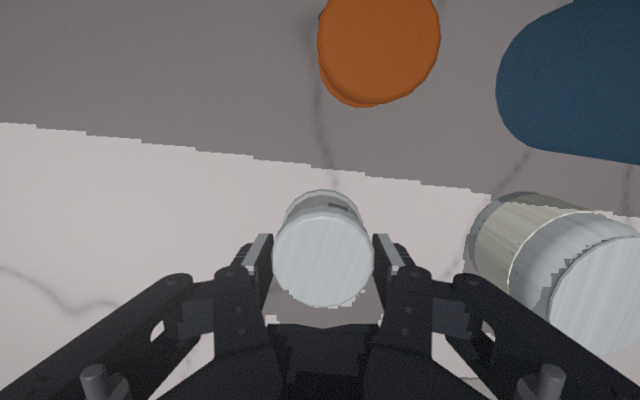

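```bash
python3 -m creep '[[0,0,-0.01,0,1],[0,0,-0.04,0,1],[0,0,-0.08,0,1],[0,0,-0.12,0,1],[0.015,0.032,-0.15,0,1],[0.03,0.064,-0.15,0,1],[0.045,0.096,-0.15,0,1],[0.06,0.128,-0.15,0,1]]'; python3 -m creep '[[0.015,0.032,0,0,1],[0.03,0.064,0,0,1],[0.045,0.096,0,0,1],[0.06,0.128,0,0,1],[0.074,0.158,0,0,1],[0.082,0.175,0,0,1],[0.085,0.181,0,0,1],[0.085,0.181,0,0,1]]';python3 -m creep '[[0,0,0,0,1],[0,0,0,0,1],[0,0,0,0,1]]'; python3 - <<'E'
from h import *
f=snap('wrist','w14');to(.6284,.059,.0455,4.9)
E
```

```text
clock: 18.37
ee_pos: [0.5284, 0.2306, 0.1645]
tcp_rot: [-3.138, -0.134, -0.004]
force: [0.1, 0.7, -2.2]
finger_gap: 0.05
clock: 19.03
ee_pos: [0.6279, 0.0566, 0.1625]
tcp_rot: [-3.139, -0.128, 0.0]
force: [0.2, 0.7, -1.5]
finger_gap: 0.0504
clock: 19.28
ee_pos: [0.6268, 0.0598, 0.1626]
tcp_rot: [-3.138, -0.136, 0.0]
force: [0.2, 0.7, -0.9]
finger_gap: 0.0499
tool [0.6269 0.0597 0.1627] yaw 4.96 shift [0.0014 0.0009 0.1172] turn 0.06
```

View pics/w14.png

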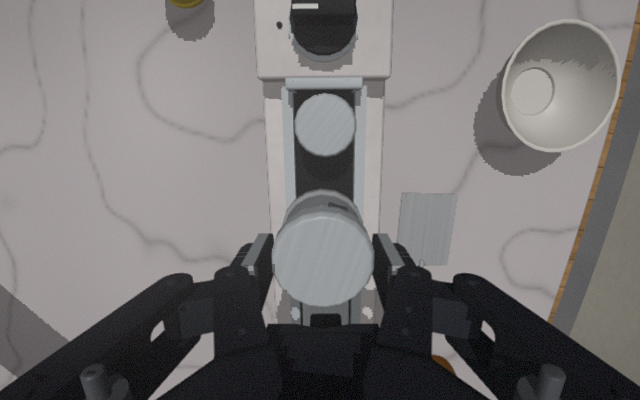

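```bash
python3 -m creep '[[0.0014,0.001,0,0,1],[0.0014,0.001,0.03,0,1],[0.0014,0.001,0.06,0,1],[0.0014,0.001,0.074,0,1],[0.0014,0.001,0.074,0,1],[0.0014,0.001,0.074,0,1]]';python3 -m creep '[[0,0,0.015,0,1],[0,0,0.025,0,1],[0,0,0.035,0,1],[0,0,0.039,0,1],[0,0,0.042,0,1],[0,0,0.043,0,1],[0,0,0.043,0,1]]';python3 -c "
from h import *
f=snap('wrist','w15');to(.6284,.059,.0442)"
```

```text
clock: 19.83
ee_pos: [0.6282, 0.0577, 0.0877]
tcp_rot: [3.139, 0.134, -0.003]
force: [0.9, 0.8, -0.8]
finger_gap: 0.0501
clock: 20.42
ee_pos: [0.6291, 0.0572, 0.0455]
tcp_rot: [3.139, 0.132, 0.0]
force: [0.3, 0.4, -0.7]
finger_gap: 0.0507
tool [0.6293 0.0572 0.0458] yaw 4.83 shift [-0.0008 -0.0018  0.0016] turn None
```

View pics/w15.png

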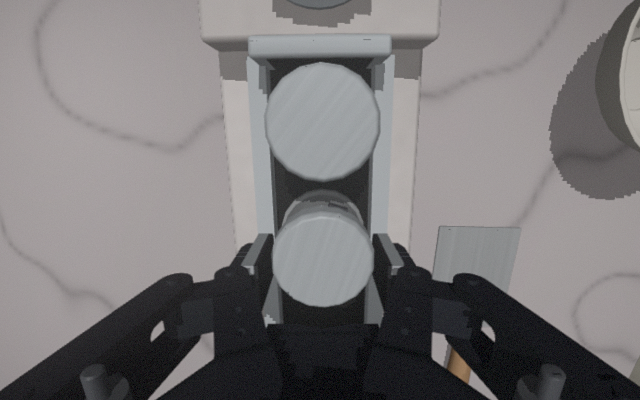

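```bash
python3 -m creep '[[0,0,0.001,0,1],[0,0,0.002,0,1],[0,0,0.002,0,1]]';python3 -m creep '[[0,0,0,0,0.5],[0,0,0,0,0.4],[0,0,0,0,0.3],[0,0,0,0,0.2],[0,0,0,0,0],[0,0,0,0,0],[0,0,0,0,0]]';python3 -m creep '[[0,0,-0.03,0,0],[0,0,-0.07,0,0],[0,0,-0.11,0,0],[0,0,-0.15,-7,0],[0,0,-0.15,-14,0],[0,0,-0.15,-21,0],[0,0,-0.15,-28,0],[0,0,-0.15,-35,0]]'; python3 -m creep '[[0,0,0,-55,0],[0,0,0,-55,0],[0,0,0,-55,0],[0,0,0,-55,0],[0,0,0,-55,0],[0,0,0,-55,0],[0,0,0,-55,0],[0,0,0,-55,0]]'; python3 -m creep '[[0,0,0,0,0],[0,0,0,0,0]]'; python3 -c "
from h import *
f=snap('wrist','w16');to(.6284,.059,.0442,94.9);snap('top','t16');print(get_state()['q'])"
```

```text
clock: 20.72
ee_pos: [0.6296, 0.0572, 0.0445]
tcp_rot: [3.139, 0.132, 0.003]
force: [-1.3, -0.5, 2.2]
finger_gap: 0.0501
clock: 21.3
ee_pos: [0.6288, 0.0572, 0.0431]
tcp_rot: [-3.139, -0.132, 0.001]
force: [0.4, 0.1, -0.1]
finger_gap: 0.085
clock: 21.97
ee_pos: [0.6291, 0.0573, 0.1937]
tcp_rot: [2.95, 1.079, 0.001]
force: [-0.8, -0.2, 0.0]
finger_gap: 0.0855
clock: 22.63
ee_pos: [0.6289, 0.0573, 0.1932]
tcp_rot: [-2.119, -2.319, 0.0]
force: [-0.3, -0.1, 0.6]
finger_gap: 0.0848
clock: 22.8
ee_pos: [0.6289, 0.0573, 0.1933]
tcp_rot: [-2.128, -2.311, 0.0]
force: [-0.0, -0.1, -0.6]
finger_gap: 0.0857
tool [0.6289 0.0572 0.1933] yaw 94.71 shift [ 0.0018 -0.0004  0.1491] turn -0.19
[ 9.07888605e-02  5.15752944e-01  3.68036587e-01  1.42319576e+00
 -1.90649287e-05  8.15677756e-03]
```

View pics/w16.png

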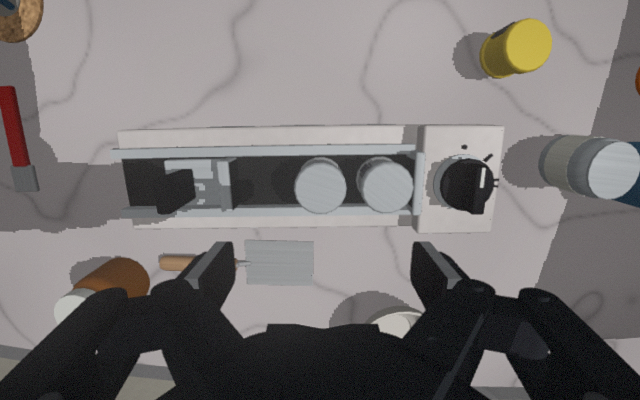

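```bash
python3 - <<'E'
from h import *
f=snap('wrist')
cv2.imwrite('pics/w16z.png',cv2.resize(f['color'][130:230,110:260,::-1],(750,500),interpolation=cv2.INTER_CUBIC))
E
```

```text
(no output)
```

View pics/w16z.png

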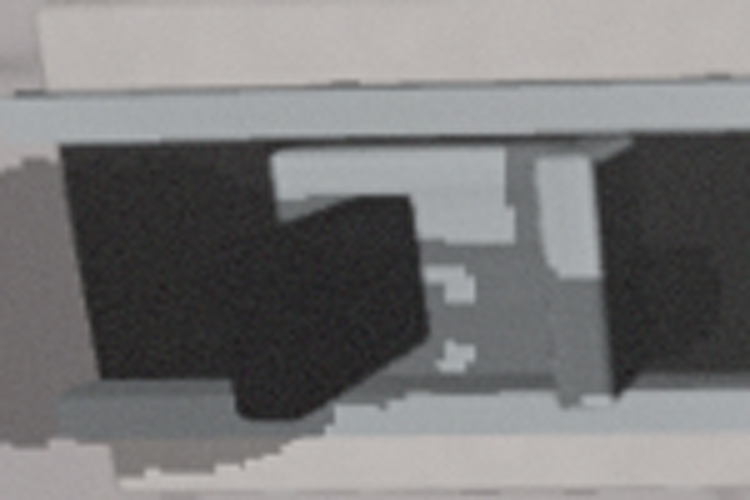

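```bash
python3 - <<'E'
from h import *
f=grab_frame('wrist')
g=lambda u,v,z: onz(f,110+u/5,130+v/5,z)
r=np.radians(4.9);cy=np.array([-np.sin(r),np.cos(r),0]);cx=np.array([cy[1],-cy[0],0]);C=np.array([.6305,.035,0])
for n,a in dict(h1=g(237,412,.104),h2=g(300,417,.104),j1=g(596,160,.066),j2=g(612,395,.066)).items(): print(n,a,'cradle',((a-C)@cx).round(4),((a-C)@cy).round(4))
P=C-.124*cy
for u,v in ((320,185),(385.5,185)):
  a=onz(f,u,v,.08);print('tin',a,((a-C)@cx).round(4),((a-C)@cy).round(4))
to(P[0],P[1],.16)
E
```

```text
h1 [ 0.65829301 -0.09310899  0.104     ] cradle 0.0167 -0.13
h2 [ 0.65825078 -0.08117998  0.104     ] cradle 0.0177 -0.1181
j1 [ 0.61261442 -0.03759191  0.066     ] cradle -0.024 -0.0708
j2 [ 0.66179096 -0.03414678  0.066     ] cradle 0.0253 -0.0716
tin [0.62570046 0.05495077 0.08      ] -0.0031 0.0203
tin [0.6204718  0.11840663 0.08      ] -0.0029 0.084
tool [0.6289 0.0573 0.1933] yaw 94.77 shift [-0.1463 -0.      0.0333] turn None
```

```bash
python3 -m creep '[[-0.04,0,0,0,0],[-0.08,0,0,0,0],[-0.115,0,0,0,0],[-0.137,0,0.01,0,0],[-0.1463,0,0.03,0,0],[-0.1463,0,0.033,0,0],[-0.1463,0,0.033,0,0],[-0.1463,0,0.033,0,0]]';python3 -c "
from h import *
f=snap('wrist','w17');to(.641,-.0885,.077,94.9)"
```

```text
clock: 23.67
ee_pos: [0.6412, -0.0877, 0.1605]
tcp_rot: [-2.125, -2.313, 0.0]
force: [-0.6, 0.2, 1.3]
finger_gap: 0.0854
tool [ 0.6417 -0.0874  0.1613] yaw 94.9 shift [-0.0011 -0.0009  0.0843] turn 0.0
```

View pics/w17.png

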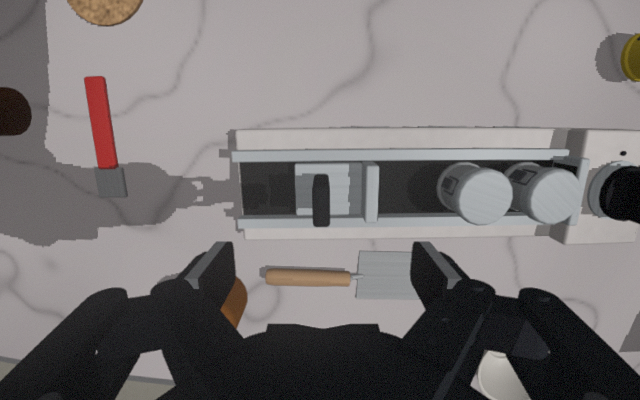

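```bash
python3 -m creep '[[-0.001,-0.001,0.03,0,0],[-0.001,-0.001,0.055,0,0],[-0.001,-0.001,0.072,0,0],[-0.001,-0.001,0.081,0,0],[-0.001,-0.001,0.083,0,0],[-0.001,-0.001,0.083,0,0],[-0.001,-0.001,0.083,0,0]]';python3 -m creep '[[0,0,0,0,0.4],[0,0,0,0,0.7],[0,0,0,0,0.85],[0,0,0,0,1],[0,0,0,0,1],[0,0,0,0,1],[0,0,0,0,1],[0,0,0,0,1]]' 40;python3 -m creep '[[0,0,0,0,1],[0,0,0,0,1]]';python3 -c "
from h import *
f=snap('wrist','w18');to(.641,-.0885,.077,94.9)"
```

```text
clock: 24.3
ee_pos: [0.6417, -0.0892, 0.0792]
tcp_rot: [2.123, 2.312, 0.003]
force: [-0.1, -0.1, 0.0]
finger_gap: 0.0857
clock: 24.97
ee_pos: [0.6404, -0.0895, 0.0777]
tcp_rot: [2.126, 2.313, 0.0]
force: [-0.3, 0.6, 2.4]
finger_gap: 0.0122
clock: 25.13
ee_pos: [0.6404, -0.0895, 0.0777]
tcp_rot: [2.126, 2.313, 0.0]
force: [-0.9, 0.1, 3.3]
finger_gap: 0.0122
tool [ 0.6405 -0.0895  0.0777] yaw 94.84 shift [0.001  0.0006 0.0007] turn -0.06
```

View pics/w18.png

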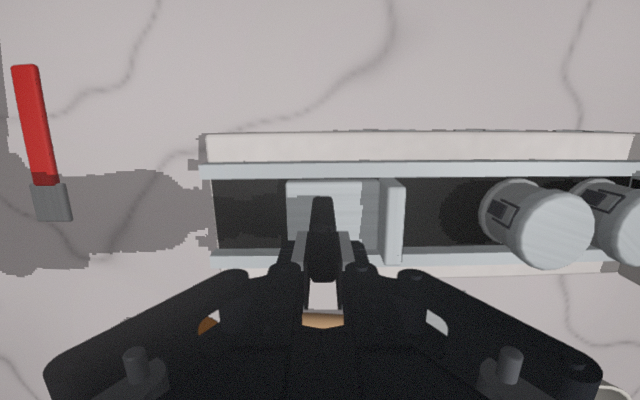

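```bash
python3 -m creep '[[0.003,0,0,0,1],[0.008,0,0,0,1],[0.015,0,0,0,1],[0.022,0,0,0,1],[0.029,0,0,0,1],[0.036,0,0,0,1],[0.043,0,0,0,1],[0.048,0,0,0,1]]' 50;python3 -m creep '[[0.004,0,0,0,1],[0.008,0,0,0,1],[0.012,0,0,0,1],[0.016,0,0,0,1],[0.018,0,0,0,1],[0.018,0,0,0,1]]';python3 -c "
from h import *
f=snap('wrist','w19');to(.641,-.0885,.077,94.9)"
```

```text
clock: 25.85
ee_pos: [0.636, -0.0428, 0.0778]
tcp_rot: [2.126, 2.311, -0.004]
force: [-2.8, -4.3, 4.3]
finger_gap: 0.0115
clock: 26.35
ee_pos: [0.6342, -0.0242, 0.0778]
tcp_rot: [2.126, 2.313, -0.003]
force: [-2.8, -3.8, 5.9]
finger_gap: 0.0119
tool [ 0.6342 -0.0242  0.0778] yaw 94.82 shift [-0.0647  0.0014  0.0008] turn -0.08
```

View pics/w19.png

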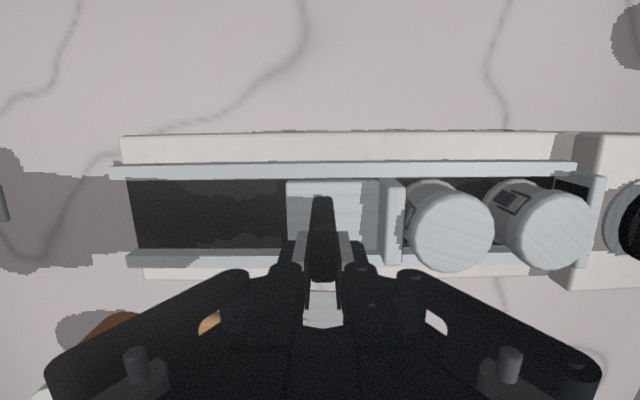

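```bash
python3 -m creep '[[0.0015,0,0,0,1],[0.003,0,0,0,1],[0.0045,0,0,0,1],[0.006,0,0,0,1],[0.0075,0,0,0,1],[0.009,0,0,0,1],[0.010,0,0,0,1],[0.010,0,0,0,1]]'; python3 -m creep '[[0.001,0,0,0,1],[0.002,0,0,0,1],[0.003,0,0,0,1],[0.003,0,0,0,1]]'; python3 -c "
from h import *
f=snap('wrist','w20');to(.641,-.0885,.077,94.9)"
```

```text
clock: 27.07
ee_pos: [0.6333, -0.015, 0.0778]
tcp_rot: [2.126, 2.312, -0.004]
force: [-3.2, -5.1, 6.5]
finger_gap: 0.0121
clock: 27.4
ee_pos: [0.6331, -0.012, 0.0778]
tcp_rot: [2.126, 2.312, -0.004]
force: [-3.5, -4.3, 5.9]
finger_gap: 0.0119
tool [ 0.633  -0.012   0.0777] yaw 94.79 shift [-0.0768  0.0016  0.0009] turn -0.11
```

View pics/w20.png

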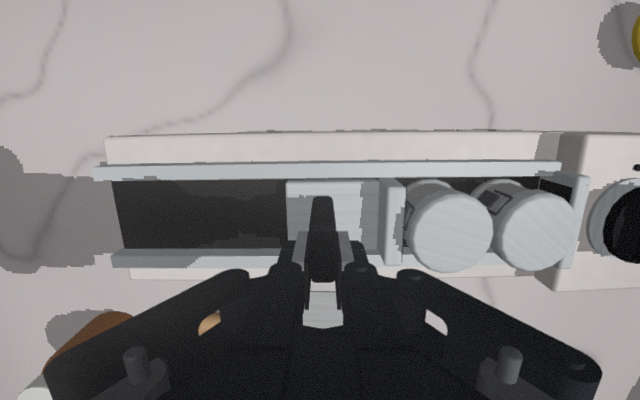

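```bash
python3 -m creep '[[0.001,0,0,0,1],[0.002,0,0,0,1],[0.002,0,0,0,1]]'; python3 -m creep '[[0.0005,0,0,0,1],[0.001,0,0,0,1],[0.001,0,0,0,1]]';python3 -m creep '[[0.0005,0,0,0,1],[0.0005,0,0,0,1]]'
```

```text
clock: 27.7
ee_pos: [0.6328, -0.0101, 0.0777]
tcp_rot: [2.126, 2.312, -0.004]
force: [-3.0, -4.4, 5.4]
finger_gap: 0.0117
clock: 27.95
ee_pos: [0.6328, -0.0093, 0.0778]
tcp_rot: [2.126, 2.311, -0.004]
force: [-3.0, -5.9, 5.7]
finger_gap: 0.0116
clock: 28.12
ee_pos: [0.6327, -0.0089, 0.0778]
tcp_rot: [2.126, 2.311, -0.004]
force: [-2.5, -4.9, 5.9]
finger_gap: 0.0118
```

```bash
python3 -m creep '[[0.0005,0,0,0,1],[0.0005,0,0,0,1]]';python3 -m creep '[[0.0005,0,0,0,1],[0.0005,0,0,0,1]]'; python3 -c "
from h import *
f=snap('wrist','w21')"
```

```text
clock: 28.28
ee_pos: [0.6327, -0.0084, 0.0777]
tcp_rot: [2.126, 2.311, -0.005]
force: [-3.9, -5.7, 5.4]
finger_gap: 0.012
clock: 28.45
ee_pos: [0.6326, -0.008, 0.0778]
tcp_rot: [2.126, 2.311, -0.005]
force: [-3.3, -5.7, 6.2]
finger_gap: 0.0113
```

View pics/w21.png

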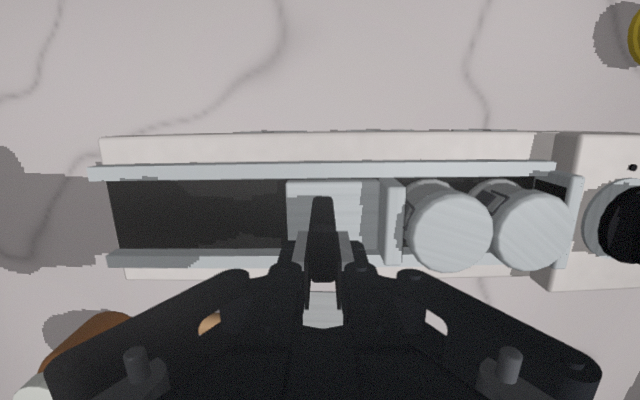

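```bash
python3 -m creep '[[0.0005,0,0,0,1],[0.0005,0,0,0,1]]'; python3 -m creep '[[0.0005,0,0,0,1],[0.0005,0,0,0,1]]'
```

```text
clock: 28.67
ee_pos: [0.6326, -0.0075, 0.0778]
tcp_rot: [2.126, 2.311, -0.005]
force: [-3.4, -5.2, 5.7]
finger_gap: 0.0115
clock: 28.83
ee_pos: [0.6326, -0.007, 0.0778]
tcp_rot: [2.126, 2.311, -0.005]
force: [-3.3, -5.1, 7.1]
finger_gap: 0.012
```

```bash
python3 -m creep '[[0.0005,0,0,0,1],[0.0005,0,0,0,1]]'; python3 -m creep '[[0.0005,0,0,0,1],[0.0005,0,0,0,1]]'
```

```text
clock: 29.0
ee_pos: [0.6325, -0.0065, 0.0777]
tcp_rot: [2.126, 2.311, -0.005]
force: [-2.9, -6.5, 5.6]
finger_gap: 0.0114
clock: 29.17
ee_pos: [0.6325, -0.006, 0.0778]
tcp_rot: [2.126, 2.311, -0.005]
force: [-3.4, -5.3, 5.4]
finger_gap: 0.012
```

```bash
python3 -m creep '[[0.0005,0,0,0,1],[0.0005,0,0,0,1]]'; python3 -m creep '[[0.0005,0,0,0,1],[0.0005,0,0,0,1]]'; python3 - <<'E'
from h import *
f=snap('wrist'); cv2.imwrite('pics/w22z.png',cv2.resize(f['color'][150:290,370:600,::-1],(800,487),interpolation=cv2.INTER_CUBIC))
E
```

```text
clock: 29.33
ee_pos: [0.6324, -0.0055, 0.0778]
tcp_rot: [2.126, 2.311, -0.005]
force: [-4.2, -6.7, 5.4]
finger_gap: 0.0119
clock: 29.5
ee_pos: [0.6324, -0.0055, 0.0778]
tcp_rot: [2.126, 2.31, -0.006]
force: [-2.7, -5.9, 6.1]
finger_gap: 0.012
```

View pics/w22z.png

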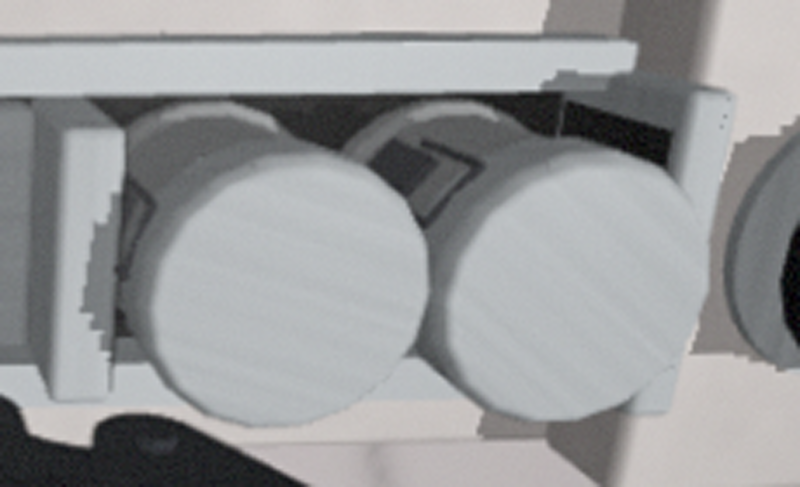

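Nearly closed; position stopped advancing at the last step. Continue in small steps.

```bash
python3 -m creep '[[0.0005,0,0,0,1],[0.0005,0,0,0,1]]'; python3 -m creep '[[0.0005,0,0,0,1],[0.0005,0,0,0,1]]'
```

```text
clock: 29.72
ee_pos: [0.6324, -0.0054, 0.0778]
tcp_rot: [2.126, 2.309, -0.006]
force: [-4.1, -7.7, 5.3]
finger_gap: 0.0116
clock: 29.88
ee_pos: [0.6324, -0.0054, 0.0778]
tcp_rot: [2.126, 2.309, -0.007]
force: [-3.3, -8.6, 5.5]
finger_gap: 0.0118
```

```bash
python3 -m creep '[[0.0005,0,0,0,1],[0.0005,0,0,0,1]]'; python3 -m creep '[[0.0005,0,0,0,1],[0.0005,0,0,0,1]]'
```

```text
clock: 30.05
ee_pos: [0.6324, -0.0054, 0.0778]
tcp_rot: [2.126, 2.308, -0.008]
force: [-3.7, -8.7, 5.7]
finger_gap: 0.0116
clock: 30.22
ee_pos: [0.6324, -0.0054, 0.0778]
tcp_rot: [2.126, 2.307, -0.009]
force: [-2.7, -10.6, 5.6]
finger_gap: 0.0117
```

```bash
python3 -m creep '[[0.0005,0,0,0,1],[0.001,0,0,0,1],[0.001,0,0,0,1]]'; python3 -m creep '[[0.0005,0,0,0,1],[0.0005,0,0,0,1]]'
```

```text
clock: 30.47
ee_pos: [0.6324, -0.0054, 0.0778]
tcp_rot: [2.126, 2.305, -0.011]
force: [-2.8, -12.5, 5.1]
finger_gap: 0.0119
clock: 30.63
ee_pos: [0.6324, -0.0054, 0.0778]
tcp_rot: [2.126, 2.305, -0.012]
force: [-2.8, -14.3, 5.4]
finger_gap: 0.0117
```

```bash
python3 -m creep '[[0.0005,0,0,0,1],[0.0005,0,0,0,1]]'; python3 -m creep '[[0.0005,0,0,0,1],[0.0005,0,0,0,1],[0.0005,0,0,0,1]]'
```

```text
clock: 30.8
ee_pos: [0.6324, -0.0053, 0.0778]
tcp_rot: [2.126, 2.304, -0.012]
force: [-1.8, -15.3, 5.0]
finger_gap: 0.012
clock: 31.05
ee_pos: [0.6324, -0.0053, 0.0778]
tcp_rot: [2.126, 2.303, -0.013]
force: [-2.0, -15.9, 5.6]
finger_gap: 0.0118
```

```bash
python3 -m creep '[[-0.001,0,0,0,1],[-0.002,0,0,0,1],[-0.002,0,0,0,1]]'; python3 -m creep '[[0,0,0,0,0.8],[0,0,0,0,0.7],[0,0,0,0,0.6],[0,0,0,0,0.55],[0,0,0,0,0.55],[0,0,0,0,0.55]]';python3 -c "
from h import *
f=snap('wrist','w23');to(.63,-.008,.16)"
```

```text
clock: 31.3
ee_pos: [0.6324, -0.0053, 0.0778]
tcp_rot: [2.127, 2.306, -0.009]
force: [-2.1, -11.8, 6.1]
finger_gap: 0.0117
clock: 31.8
ee_pos: [0.6328, -0.0003, 0.0771]
tcp_rot: [-2.125, -2.313, -0.0]
force: [-0.2, -0.3, 0.3]
finger_gap: 0.0386
tool [ 6.329e-01 -4.000e-04  7.720e-02] yaw 94.87 shift [-0.0073 -0.0035 -0.0828] turn None
```

View pics/w23.png

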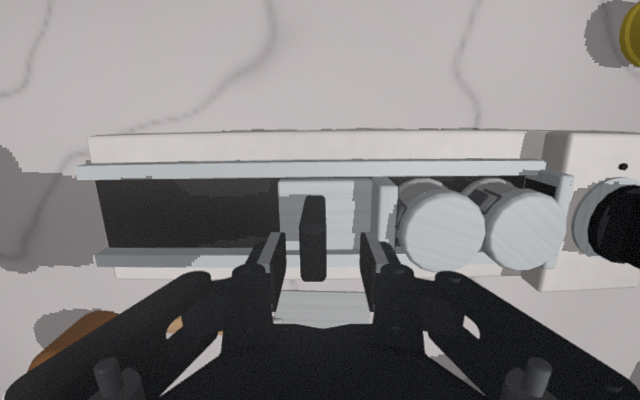

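```bash
python3 -m creep '[[0,0,-0.03,0,0.55],[0,0,-0.07,0,0.55],[0,0,-0.11,0,0.55],[0.03,0,-0.12,0,0.55],[0.07,0,-0.12,0,0.55],[0.11,0,-0.12,0,0.55],[0.15,0,-0.12,0,0.55],[0.18,0,-0.12,0,0.55]]';python3 -m creep '[[0.0235,0,0,0,0.55],[0.0235,0,0,0,0.55],[0.0235,0,0.02,0,0.55],[0.0235,0,0.02,0,0.55],[0.0235,0,0.02,0,0.55]]';python3 -c "
from h import *
f=snap('wrist','w24');to(.616,.2025,.0765,94.9);snap('top','t24');snap('scene','s24');print(get_state()['q'])"
```

```text
clock: 32.52
ee_pos: [0.6171, 0.1817, 0.1977]
tcp_rot: [-2.123, -2.315, -0.002]
force: [0.5, -0.7, -0.4]
finger_gap: 0.0386
clock: 32.93
ee_pos: [0.6147, 0.2012, 0.1761]
tcp_rot: [-2.125, -2.312, 0.005]
force: [0.7, 0.0, -0.3]
finger_gap: 0.0382
tool [0.6154 0.2012 0.1772] yaw 94.79 shift [0.0013 0.0008 0.1007] turn -0.11
[ 3.15599908e-01  5.55662719e-01  3.94931118e-01  1.40912777e+00
 -3.07528446e-06  2.32315941e-01]
```

View pics/w24.png

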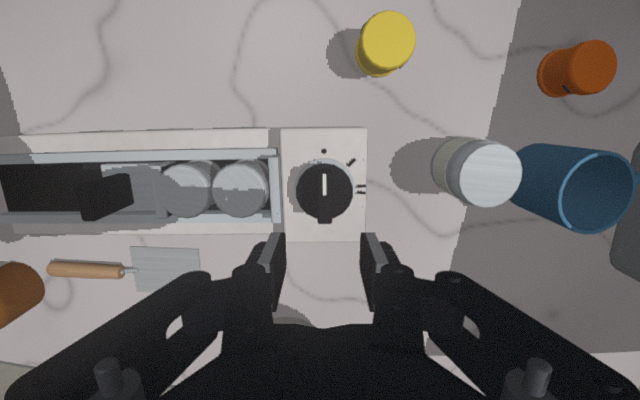

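View pics/s24.png

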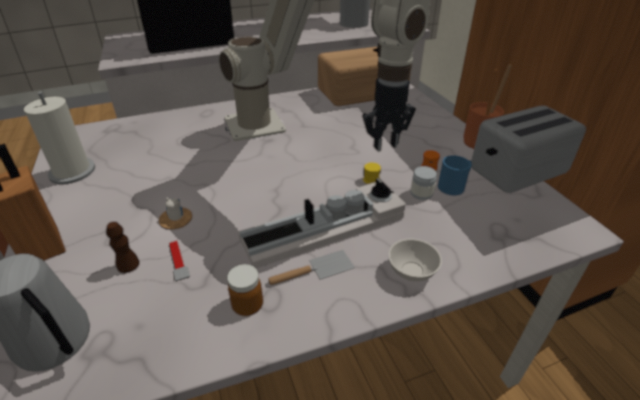

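```bash
python3 - <<'E'
from h import *
f=snap('wrist'); cv2.imwrite('pics/w24z.png',cv2.resize(f['color'][130:240,270:380,::-1],(600,600),interpolation=cv2.INTER_CUBIC))
print(onz(f,324,174,.097),onz(f,324.5,222,.097)); p,R=tool(); print(p,proj(f,[p[0],p[1],.097]))
E
```

```text
[0.5961866  0.20119037 0.097     ] [0.63919345 0.20523995 0.097     ]
[0.61638356 0.20127193 0.17843266] [322.14983674 196.89890083]
```

View pics/w24z.png

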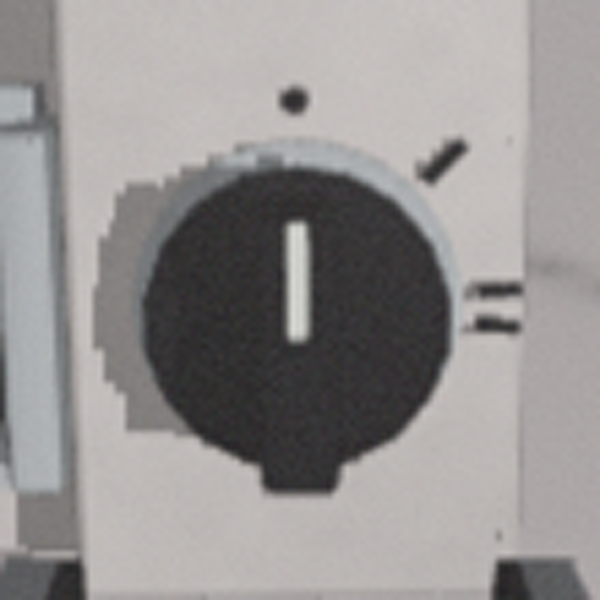

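```bash
python3 -m creep '[[0.0013,0,0.03,0,0.55],[0.0013,0,0.06,0,0.55],[0.0013,0,0.085,0,0.55],[0.0013,0,0.096,0,0.55],[0.0013,0,0.101,0,0.55],[0.0013,0,0.101,0,0.55],[0.0013,0,0.101,0,0.55]]';python3 -m creep '[[0,0,0,0,0.7],[0,0,0,0,0.8],[0,0,0,0,0.9],[0,0,0,0,1],[0,0,0,0,1],[0,0,0,0,1],[0,0,0,0,1],[0,0,0,0,1]]' 60;python3 -c "
from h import *
f=snap('wrist','w25');to(.616,.2025,.0765,94.9);print(get_state()['wrist_torque'])"
```

```text
clock: 33.72
ee_pos: [0.6168, 0.2033, 0.078]
tcp_rot: [2.125, 2.312, 0.003]
force: [-1.2, -0.2, 0.7]
finger_gap: 0.038
clock: 34.38
ee_pos: [0.6156, 0.2031, 0.0763]
tcp_rot: [-2.126, -2.313, 0.0]
force: [0.2, 0.1, -0.1]
finger_gap: 0.0003
tool [0.6156 0.2032 0.0763] yaw 94.84 shift [-0.0007  0.0003 -0.0002] turn -0.06
[0.02488392 0.02330578 0.04439386]
```

View pics/w25.png

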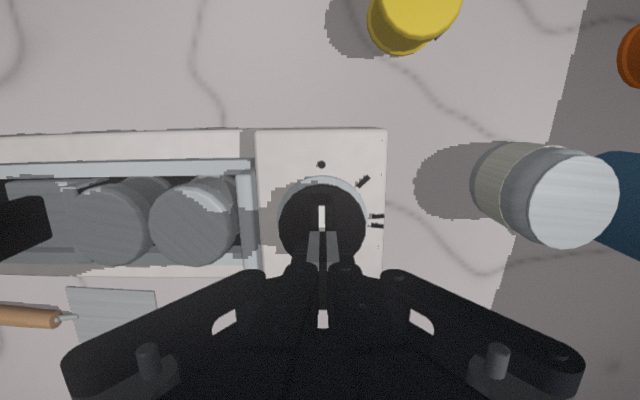

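```bash
python3 - <<'E'
from h import *
f=snap('wrist'); cv2.imwrite('pics/w25z.png',cv2.resize(f['color'][140:290,240:400,::-1],(640,600),interpolation=cv2.INTER_CUBIC))
p,R=tool(); print(p)
for z in (p[2],p[2]+.019): print(proj(f,[p[0],p[1],z]))
for X in ([.616,.2028,.097],[.593,.2008,.097],[.639,.2048,.097],[.589,.2,.073],[.616,.2028,.03]): print(X,proj(f,X))
snap('scene','s25')
E
```

```text
[0.61561608 0.20315858 0.07633265]
[322.12438923 231.3368163 ]
[322.12635607 244.26775129]
[0.616, 0.2028, 0.097] [321.3984493  246.15361496]
[0.593, 0.2008, 0.097] [321.20356166 204.69474653]
[0.639, 0.2048, 0.097] [321.58026534 284.31645065]
[0.589, 0.2, 0.073] [320.52852848 186.64851228]
[0.616, 0.2028, 0.03] [321.60446628 209.1705164 ]
```

View pics/w25z.png

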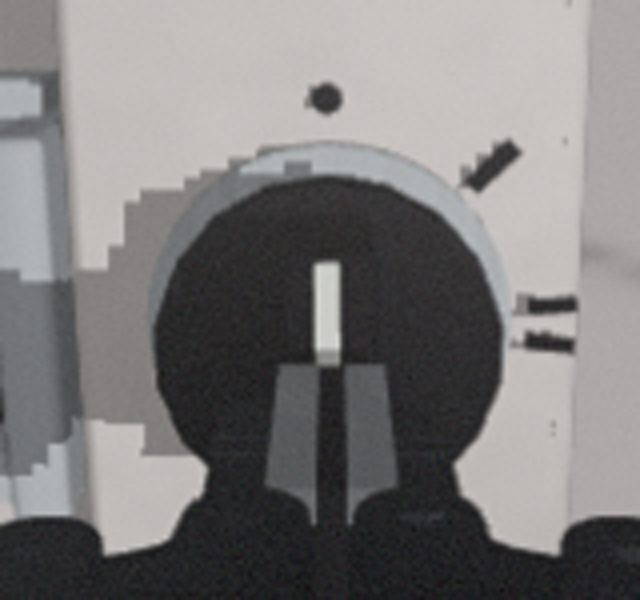

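```bash
python3 - <<'E'
from h import *
f=snap('wrist'); s=cv2.imread('pics/s25.png'); cv2.imwrite('pics/s25z.png',cv2.resize(s[120:240,300:450],(750,600),interpolation=cv2.INTER_CUBIC))
print(get_state()['force'],get_state()['finger_gap'])
for z in (.06,.073,.085,.097): print(z,onz(f,322,205.5,z),onz(f,322,230.5,z))
g=grab_frame('scene'); print([proj(g,[.616,.2028,z]) for z in (.07,.097)],proj(g,[*tool()[0]]))
E
```

```text
[-0.27297577  0.09346006 -0.01711314] -0.00014476574275083318
0.06 [0.60428531 0.20213114 0.06      ] [0.62143134 0.20355654 0.06      ]
0.073 [0.60046151 0.20181786 0.073     ] [0.61638544 0.20314167 0.073     ]
0.085 [0.59693185 0.20152869 0.085     ] [0.6117277  0.20275871 0.085     ]
0.097 [0.59340218 0.20123951 0.097     ] [0.60706995 0.20237575 0.097     ]
[array([381.33109912, 190.91253424]), array([382.2662941 , 182.59052236])] [381.59515956 188.87318533]
```

View pics/s25z.png

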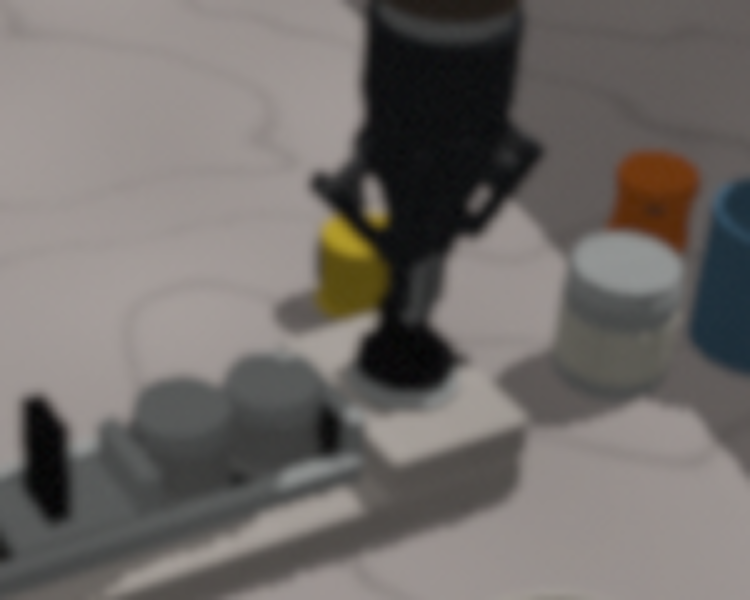

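```bash
python3 -m creep '[[0,0,0,0,0.55],[0,0,0,0,0.55],[0,0,0,0,0.55],[0,0,0,0,0.55],[0,0,0,0,0.55]]'; python3 - <<'E'
from h import *
f=snap('wrist'); cv2.imwrite('pics/w26z.png',cv2.resize(f['color'][140:290,240:400,::-1],(640,600),interpolation=cv2.INTER_CUBIC))
s=snap('scene')['color'];cv2.imwrite('pics/s26z.png',cv2.resize(s[150:220,340:420,::-1],(680,595),interpolation=cv2.INTER_CUBIC))
to(.616,.2025,.0765,94.9)
E
```

```text
clock: 35.05
ee_pos: [0.6157, 0.2032, 0.0764]
tcp_rot: [-2.126, -2.313, -0.0]
force: [0.0, -0.1, -0.1]
finger_gap: 0.0384
tool [0.6157 0.2032 0.0764] yaw 94.83 shift [-0.0007  0.0003 -0.0001] turn -0.07
```

View pics/w26z.png

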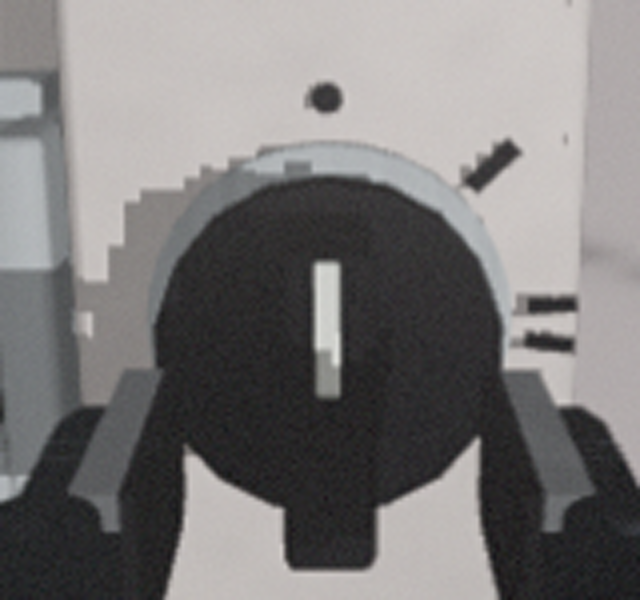

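View pics/s26z.png

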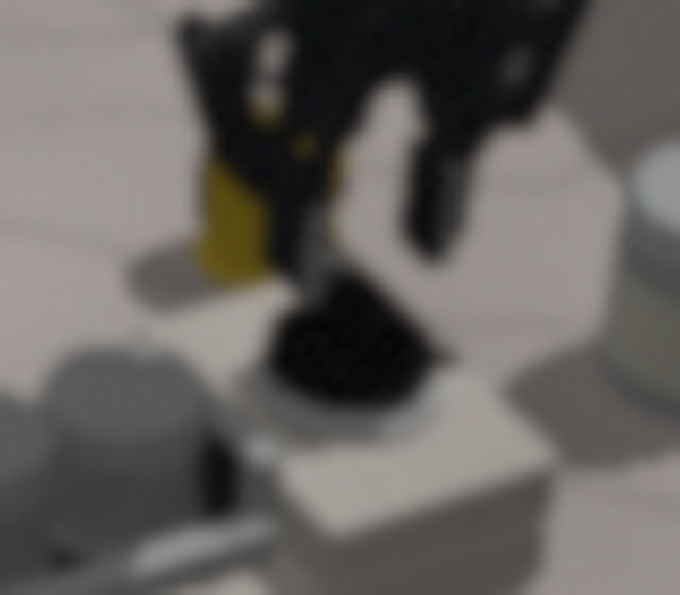

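```bash
python3 - <<'E'
from h import *
g=grab_frame('scene');w=grab_frame('wrist');p,R=tool()
for dz in (0,6,13,20,26):
    print(dz,[proj(g,p+R@np.array([s,y,-dz])/1000).round(1).tolist() for s in(-33,-19,19,33) for y in (11,)], [proj(w,p+R@np.array([s,y,-dz])/1000).round(1).tolist() for s in(-19,19) for y in (-11,11)])
E
```

```text
0 [[373.0, 194.4], [377.6, 193.0], [390.0, 189.3], [394.4, 187.9]] [[290.0, 213.9], [291.1, 248.1], [354.2, 213.8], [353.2, 248.0]]
6 [[373.2, 192.5], [377.8, 191.1], [390.2, 187.4], [394.7, 186.1]] [[288.9, 217.1], [290.1, 252.3], [355.3, 217.0], [354.2, 252.2]]
13 [[373.4, 190.3], [378.1, 189.0], [390.5, 185.3], [395.0, 183.9]] [[287.5, 221.2], [288.8, 257.7], [356.6, 221.1], [355.5, 257.6]]
20 [[373.6, 188.1], [378.3, 186.8], [390.8, 183.1], [395.3, 181.8]] [[286.0, 225.7], [287.4, 263.5], [358.1, 225.6], [356.8, 263.4]]
26 [[373.8, 186.2], [378.5, 184.9], [391.0, 181.2], [395.5, 179.9]] [[284.6, 229.8], [286.1, 268.8], [359.5, 229.7], [358.1, 268.7]]
```

```bash
python3 -m creep '[[0,0,0.005,0,0.55],[0,0,0.01,0,0.55],[0,0,0.01,0,0.55],[0,0,0.01,0,0.55]]';python3 -m creep '[[0,0,0.003,0,0.55],[0,0,0.006,0,0.55],[0,0,0.006,0,0.55],[0,0,0.006,0,0.55]]'; python3 - <<'E'
from h import *
f=snap('wrist'); cv2.imwrite('pics/w27z.png',cv2.resize(f['color'][140:290,240:400,::-1],(640,600),interpolation=cv2.INTER_CUBIC))
s=snap('scene')['color'];cv2.imwrite('pics/s27z.png',cv2.resize(s[150:220,340:420,::-1],(680,595),interpolation=cv2.INTER_CUBIC))
to(.616,.2025,.0765,94.9)
E
```

```text
clock: 35.58
ee_pos: [0.615, 0.2029, 0.0655]
tcp_rot: [-2.125, -2.313, 0.002]
force: [0.1, -0.8, -0.4]
finger_gap: 0.0383
clock: 35.92
ee_pos: [0.6154, 0.2031, 0.0601]
tcp_rot: [-2.126, -2.313, 0.001]
force: [0.2, 0.8, 0.1]
finger_gap: 0.0384
tool [0.6157 0.2032 0.0604] yaw 94.83 shift [-0.0007  0.0003 -0.0161] turn -0.07
```

View pics/w27z.png

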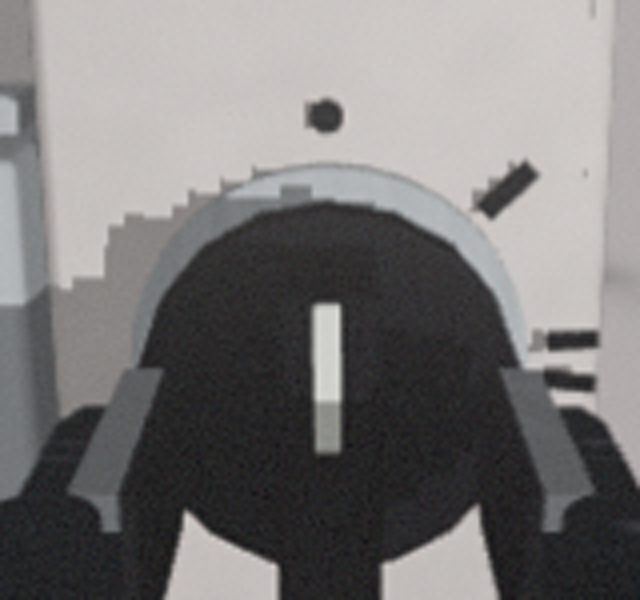

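View pics/s27z.png

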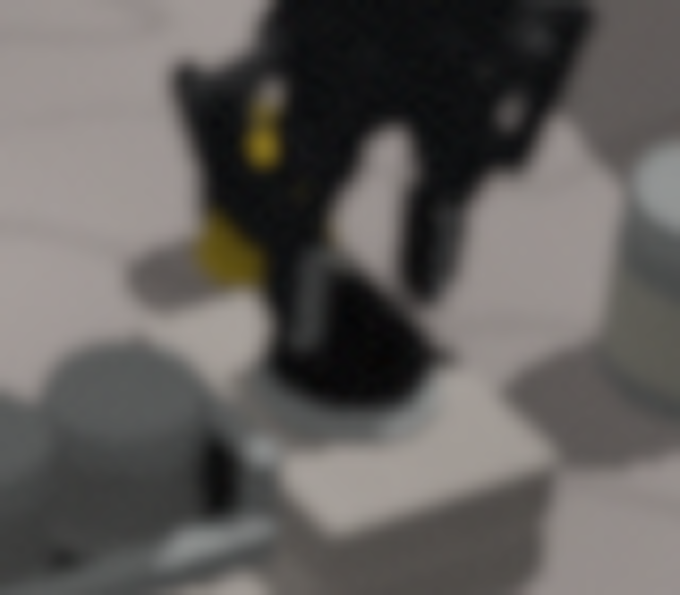

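```bash
python3 -m creep '[[0,0,0,0,0.65],[0,0,0,0,0.75],[0,0,0,0,0.8],[0,0,0,0,0.8]]' 60; python3 -m creep '[[0,0,0,0,0.9],[0,0,0,0,1],[0,0,0,0,1],[0,0,0,0,1],[0,0,0,0,1],[0,0,0,0,1]]' 60; python3 - <<'E'
from h import *
f=snap('wrist'); cv2.imwrite('pics/w28z.png',cv2.resize(f['color'][140:290,240:400,::-1],(640,600),interpolation=cv2.INTER_CUBIC))
to(.616,.2025,.0765,94.9)
E
```

```text
clock: 36.35
ee_pos: [0.6157, 0.2032, 0.0605]
tcp_rot: [2.126, 2.313, 0.0]
force: [-0.7, 0.0, -0.2]
finger_gap: 0.017
clock: 36.85
ee_pos: [0.6158, 0.2029, 0.0606]
tcp_rot: [2.126, 2.313, -0.0]
force: [-1.4, -2.4, 3.0]
finger_gap: 0.0113
tool [0.6158 0.2029 0.0606] yaw 94.82 shift [-0.0004  0.0002 -0.0159] turn -0.08
```

View pics/w28z.png

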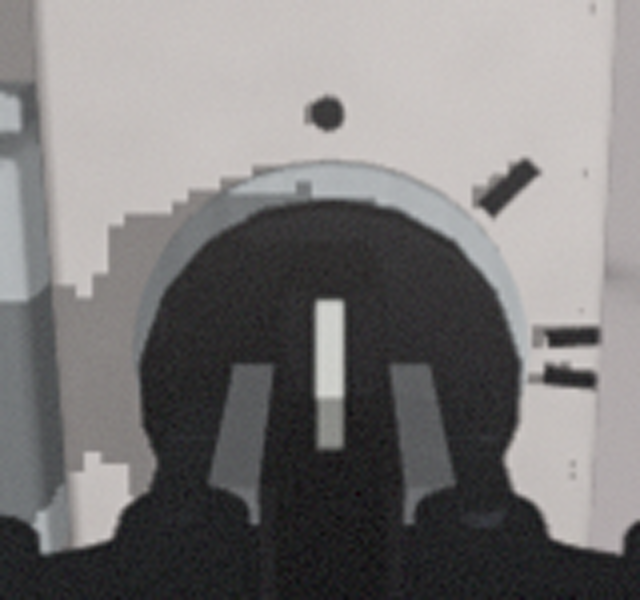

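```bash
python3 -m creep '[[0,0,0.002,0,1],[0,0,0.004,0,1],[0,0,0.006,0,1],[0,0,0.008,0,1],[0,0,0.009,0,1],[0,0,0.009,0,1]]' 70; python3 -m creep '[[0,0,0.001,0,1],[0,0,0.002,0,1],[0,0,0.002,0,1]]'
```

```text
clock: 37.4
ee_pos: [0.6158, 0.2029, 0.0527]
tcp_rot: [2.125, 2.312, 0.001]
force: [-3.1, -3.5, 9.7]
finger_gap: 0.0111
clock: 37.65
ee_pos: [0.616, 0.203, 0.0526]
tcp_rot: [2.125, 2.312, 0.003]
force: [-6.0, -3.7, 17.3]
finger_gap: 0.0108
```

```bash
python3 -m creep '[[0,0,-0.001,6,1],[0,0,-0.001,12,1],[0,0,-0.001,18,1],[0,0,-0.001,24,1],[0,0,-0.001,30,1],[0,0,-0.001,36,1],[0,0,-0.001,41,1],[0,0,-0.001,45.8,1]]'; python3 -m creep '[[0,0,0,0,1],[0,0,0,0,1]]'; python3 - <<'E'
from h import *
f=snap('wrist'); cv2.imwrite('pics/w29z.png',cv2.resize(f['color'][140:290,240:400,::-1],(640,600),interpolation=cv2.INTER_CUBIC))
to(.616,.2025,.0525,94.84-45.8); print(get_state()['wrist_torque'])
E
```

```text
clock: 38.32
ee_pos: [0.6158, 0.2024, 0.0526]
tcp_rot: [2.86, 1.296, 0.001]
force: [-5.0, -5.9, 14.4]
finger_gap: 0.0109
clock: 38.48
ee_pos: [0.6158, 0.2024, 0.0526]
tcp_rot: [2.858, 1.302, 0.001]
force: [-4.0, -4.5, 13.6]
finger_gap: 0.0109
tool [0.6158 0.2024 0.0526] yaw 49.0 shift [0.0002 0.0001 0.0001] turn -0.04
[-1.08887668  1.16271641 -0.04801468]
```

View pics/w29z.png

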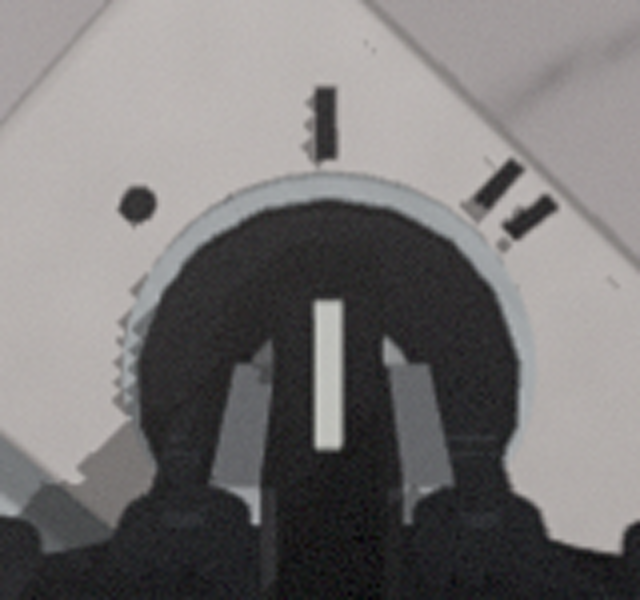

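```bash
python3 -m creep '[[0,0,-0.002,0,1],[0,0,-0.004,0,1],[0,0,-0.006,0,1],[0,0,-0.008,0,1],[0,0,-0.0095,0,1],[0,0,-0.0095,0,1]]';python3 -c "
from h import *
to(.616,.2025,.0606,49)"
```

```text
clock: 39.03
ee_pos: [0.6156, 0.2024, 0.0598]
tcp_rot: [2.858, 1.303, -0.001]
force: [-0.1, -4.1, 3.2]
finger_gap: 0.0111
tool [0.6156 0.2024 0.0598] yaw 49.01 shift [ 0.0003  0.0003 -0.0008] turn 0.01
```

```bash
python3 -m creep '[[0,0,-0.0008,0,1],[0,0,-0.0008,0,0.8],[0,0,-0.0008,0,0.7],[0,0,-0.0008,0,0.6],[0,0,-0.0008,0,0.55],[0,0,-0.0008,0,0.55],[0,0,-0.0008,0,0.55]]'; python3 -m creep '[[0,0,-0.01,0,0.55],[0,0,-0.03,0,0.55],[0,0,-0.06,0,0.55],[0,0,-0.1,0,0.55],[0,0,-0.13,0,0.55],[0,0,-0.13,0,0.55],[0,0,-0.13,0,0.55]]'; python3 - <<'E'
from h import *
f=snap('wrist','w30'); cv2.imwrite('pics/w30z.png',cv2.resize(f['color'][120:240,250:400,::-1],(750,600),interpolation=cv2.INTER_CUBIC))
to(.616,.2025,.0606,49)
snap('scene','s30');snap('top','t30')
E
```

```text
clock: 39.62
ee_pos: [0.6155, 0.2036, 0.0605]
tcp_rot: [-2.858, -1.304, 0.0]
force: [-0.1, -0.9, -0.3]
finger_gap: 0.0384
clock: 40.2
ee_pos: [0.6175, 0.2038, 0.1948]
tcp_rot: [2.858, 1.303, 0.012]
force: [0.1, 0.3, -0.4]
finger_gap: 0.0384
tool [0.6162 0.2034 0.1922] yaw 49.04 shift [-0.0011  0.0003  0.1316] turn 0.04
```

View pics/w30.png

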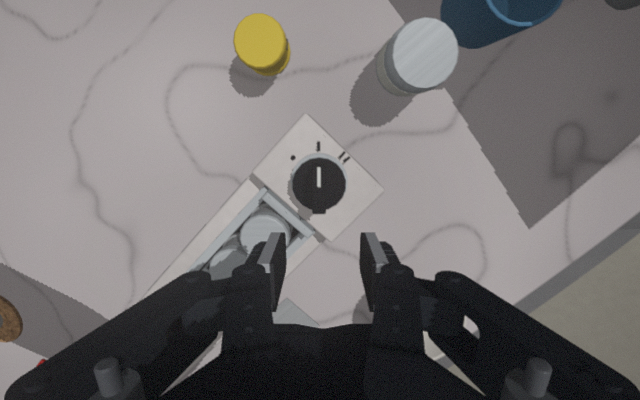

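View pics/w30z.png

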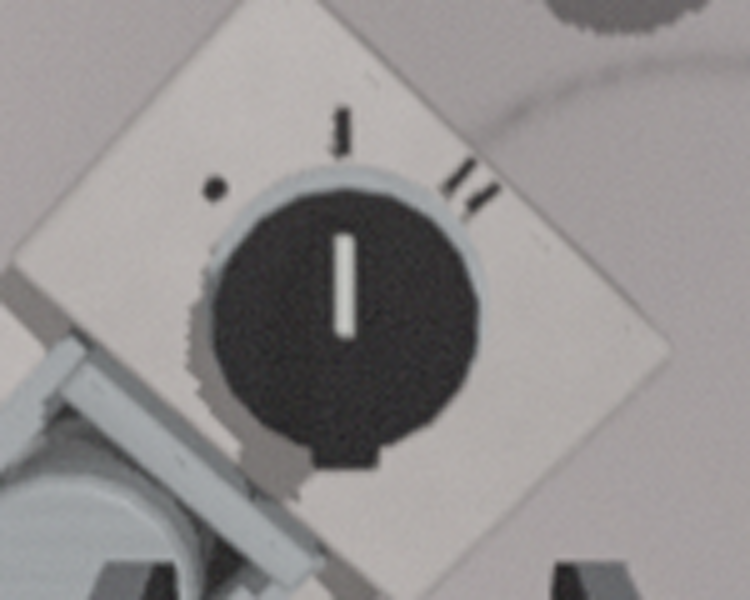

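View pics/s30.png

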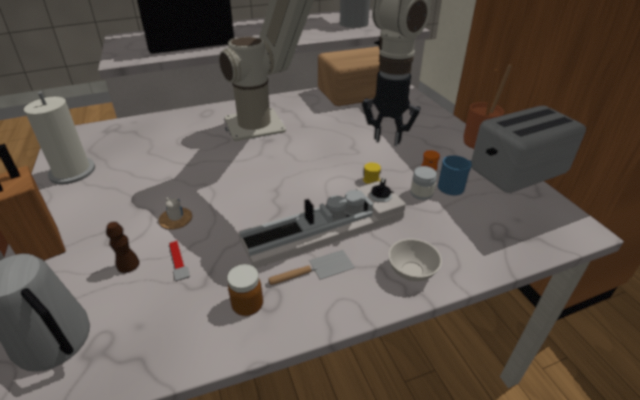

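```bash
python3 -m creep '[[-0.03,0,-0.03,0,0.55],[-0.06,0,-0.06,0,0.55],[-0.09,0,-0.08,0,0.55],[-0.12,0,-0.08,0,0.55],[-0.15,0,-0.08,0,0.55],[-0.18,0,-0.08,0,0.55],[-0.18,0,-0.08,0,0.55],[-0.18,0,-0.08,0,0.55]]'; python3 -m creep '[[-0.02,-0.02,0,7,0.55],[-0.02,-0.02,0,14,0.55],[-0.02,-0.02,0,21,0.55],[-0.02,-0.02,0,28,0.55],[-0.02,-0.02,0,35,0.55],[-0.02,-0.02,0,42,0.55],[-0.02,-0.02,0,42,0.55],[-0.02,-0.02,0,42,0.55]]'; python3 - <<'E'
from h import *
f=snap('wrist','w31'); snap('top','t31');to(0,0,0)
E
```

```text
clock: 41.02
ee_pos: [0.4962, 0.0662, 0.2698]
tcp_rot: [-2.859, -1.3, 0.003]
force: [0.5, 0.5, 0.2]
finger_gap: 0.0383
clock: 41.68
ee_pos: [0.4697, 0.0659, 0.2698]
tcp_rot: [-3.135, -0.199, 0.003]
force: [-0.1, 0.6, 0.3]
finger_gap: 0.0384
tool [0.4696 0.0657 0.2701] yaw 7.21 shift [-0.4738  0.0063  0.2706] turn None
```

View pics/w31.png

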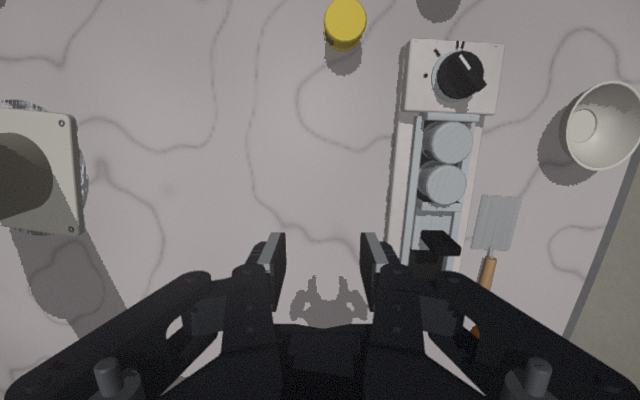

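View pics/t31.png

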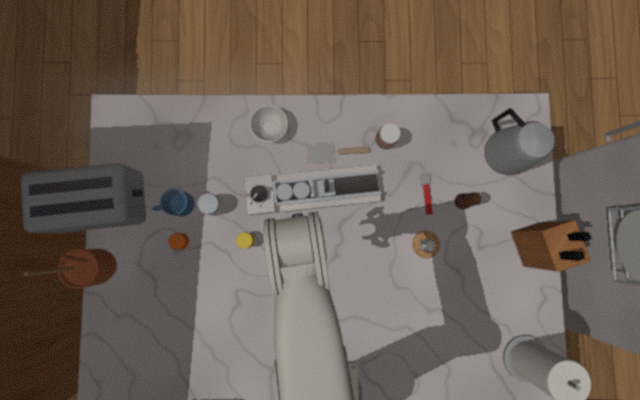

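```bash
python3 - <<'E'
import cv2
a=cv2.imread('pics/w31.png'); cv2.imwrite('pics/w31z.png',cv2.resize(a[100:220,390:500],(550,600),interpolation=cv2.INTER_CUBIC))
E
```

```text
(no output)
```

View pics/w31z.png

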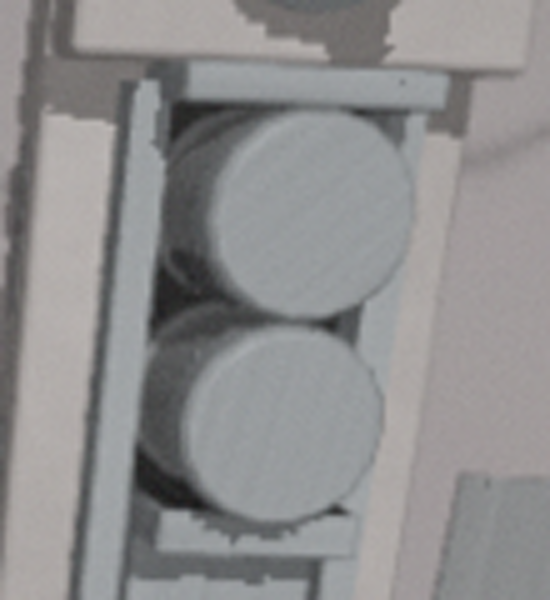

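The row sits tight between the stop and the jaw, with both tins upright. The knob points at the single bar and the owl is on the coaster, so I'm handing it in.

```bash
python3 -c "
from bench import *
print(job_done())"
```

```text
the job is handed in; nothing more can be done
None
```

The shaker is loaded and set to the middle mark, and I handed the job in at about 42 s; no verdict was reported.

**What I did**
- **Owl:** I lifted it out of the cradle and stood it on the cork coaster.
- **Tins:** I found two latch-top tins on the counter and stood both in the cradle in one row.
- **Jaw:** I slid it shut until it stopped moving, pressed to about 16 N at the handle, then eased off and let go.
- **Knob:** I pushed it down 8 mm, turned it 45.8° (0.8 rad) clockwise, let it rise and released it.

**Last checks**
- **Row:** The pictures show both tins upright and tight between the stop and the jaw.
- **Knob:** The white line points at the single bar. I followed it up 7.2 of the 8 mm before letting go, more than it could rise if caught between notches. I did not measure the last 0.8 mm.
- **Everything else:** The owl is standing on the coaster, and I saw nothing else out of place.

**What disagreed:** My first grip on the knob closed above its bar without touching it. The fingertips sat roughly 20 mm higher than I expected from the reported tool position. Going 16 mm lower gave a firm grip. The earlier handle grip was probably shallow for the same reason, but it held.

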